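# Tare the bowl on the kitchen scale and weigh the garlic

### The job

Get the kitchen scale ready and weigh the garlic in the bowl: pull the scale's control panel out towards you by its front lip until the lock button pops up, and stand the empty bowl upright on the middle of the weighing platform. With the bowl standing there free and empty, press the tare key fully down and let it come up again, then set the head of garlic gently down in the bowl and let go, leaving the panel locked out. Handle everything gently, do not drag the scale along, and do not disturb the other things.

Things in the scene. Friction and masses are not known exactly. Their poses are not given: they have to be found in the camera images.
- scale: low grey kitchen scale, 150 mm deep (its x), 180 mm wide (its y), 52 mm high, 1.4 kg, standing loose on four rubber feet (it starts to slide on the worktop at 7 to 11 N of sideways pull); origin at the centre of its underside, z up, its front (where the panel comes out) faces its own -x
- platform (a point): centre of the top of the scale's flat steel weighing platform (154 mm along the scale's x by 184 mm along its y, 52 mm above the worktop); axes as the scale's
- panel (a joint): travel of the 126 mm wide control panel out of the scale's front, along the scale's -x: starts at 0 to 12 mm and comes out 40 to 80 mm, to an end stop that must be felt or seen; about 2 N of friction. From the front backwards it has a pull lip, a tray floor 13 mm above the worktop (34 mm gap from lip to housing when shut), a 30 degree slope with display and tare key, and a flat deck with the lock button, these last hidden while it is in
- lip (a point): middle of the top edge of the panel's upright pull lip (10 mm thick along the scale's x, 126 mm wide along its y, 27 mm tall above the tray floor, top 40 mm above the worktop); moves with the panel; axes as the scale's
- lock (a joint): height by which the panel's spring lock button (12 x 22 mm, on the flat deck behind the slope, 30 mm behind the tare key) has come up: held down near 0 to 2.5 mm by the housing while the panel is in, springs up to 6 mm when the panel is pulled right out, 2 to 6 mm short of its end stop; then the panel can not slide back
- tare (a joint): how far the tare key is pressed in: 0 released, 4 mm fully down; it is sprung (about 3 N to start, 6 N fully down) and moves at a right angle to the 30 degree slope, that is downwards and towards the scale's +x
- tare_face (a point): centre of the top face of the tare key, a black rectangular key 34 mm wide (scale's y) by 24 mm up the slope, standing 6 mm proud of the slope, on the right-hand (-y) half of the panel; axes as the scale's (z is up, not along the slope); moves with the panel and the key
- bowl_rim (a point): centre of the mouth of the empty white stoneware bowl, level with its rim: rim 156 mm across outside, 68 mm high, wall 8 mm thick and nearly upright in its upper 25 mm, foot 92 mm across, inner floor 8 mm above its underside, 0.32 kg (the load may differ by a third); its z is up when it stands upright
- bowl: the same bowl; origin at the centre of its underside, z up
- garlic_mid (a point): centre of the head of garlic, a round bulb 60 x 57 mm and 58 mm tall (this point is 29 mm above its underside), about 0.04 kg
- garlic: the same head of garlic; origin at the centre of its underside
- spice_jar_mid (a point): bystander: glass spice jar with a pale lid, 44 mm across, 109 mm tall; point on its axis 50 mm up
- glass_mid (a point): bystander: clear drinking glass, 81 mm across, 91 mm tall; point on its axis half-way up
- shaker_mid (a point): bystander: salt shaker, 44 mm across, 90 mm tall; point on its axis half-way up
- pickles_mid (a point): bystander: large jar of pickled vegetables with a black lid, 96 mm across, 147 mm tall; point on its axis 70 mm up
There are look-alikes about, which are no part of the job. What is shaped like the garlic but black or turquoise is not meant.

How it is judged:
By the outcome, as a careful person would: the job done as asked, in the order asked, and still so for the second after the job is handed in, with the robot touching nothing.
It also fails if it takes over 72 s, if anything falls off the work surface, if the arm or the gripper's body presses on something with over 40 N, if the wrist force passes 120 N, or if a joint passes its speed limit or range.

### The arm

A 6-joint arm with a two-finger parallel gripper is mounted at the origin on a cart in front of the work surface, level with it; the furniture and walls round the work are solid. World frame = base frame: x ahead of the robot, y to its left, z up, the work surface at z = 0. Lengths are in m, angles in rad, forces in N, time in s.
With the tool pointing down it reaches from about 0.375 to 0.925 m from the base axis. Payload 5.7 kg.
Tool frame: the origin (TCP) lies at the very end of the fingers, on their centre line; the grasp point (between the pads) lies 19 mm behind it; z points along the fingers, y is the line along which they close (so a half turn about z gives the same grasp; the last joint's range is limited). The gripper opens to 85 mm and grips with 20 to 120 N. Pads are 22 mm wide; open, the fingers measure 114 mm over their backs; the gripper's body (76 mm by 85 mm) begins 54 mm behind the grasp point. The pads swing forward as they close: fully open they stand 13 mm farther back than shut.
Start: joints at [1.061, 0.359, 1.51, -0, 1.272, -0.115], TCP at [0.231, 0.554, 0.231] pointing down, gripper open.
Joint ranges: [-2.97, 2.97], [-1.01, 2.36], [0.21, 2.38], [-0.96, 4.11], [0.2, 2.71], [-2.98, 2.98]. Speed limits (rad/s): [2.39, 2.39, 3.14, 3.14, 3.14, 3.14].

### API

Orientations are given as a unit quaternion [w, x, y, z].
In Python, from station import r, cams, workorder gives the robot as it stands.
- The arm moves only by the tool arm_command, never from a script. Its argument "rows" is a list of rows, each an object of numbers: "fingers": the opening, from -1 (shut) to 1 (fully open), so that 0 is half open; "dx", "dy", "dz": the shift along the tool's x, y, z in m; "ax", "ay", "az": the turn, a rotation vector about the tool's x, y, z in rad. In form: [{"fingers": .., "dx": .., "dy": .., "dz": .., "ax": .., "ay": .., "az": ..}, ...]. A call has 1 to 12 rows; each row shifts and turns the commanded pose from where the row before left it, along the tool's axes as they then stand; what a row does not reach is not made up. A row lasts 1/12 s, in which the tool goes at most 41.7 mm and 7.16 degrees, less where a joint would pass 70% of its speed; a pose out of reach is approached as far as the arm can. A call is refused whole if a number of a shift passes 0.0417 or a number of a turn 0.125, either way. A call with a gripper value outside its range is refused whole. The fingers move at their own pace and stop on an object; "squeeze" is the grip in N (left out, the last holds). Time passes only in rows, so rows that do not move let the fingers close. It gives the time, the measured TCP pose, the force, the opening and the grip force at its end, in the units of the state.
- r.get_obs(): the state, without advancing time (a new reading comes with each control period).
- cams.camera(name): name is "side" or "top" or "wrist"; returns a dict with "frame" (384x512x3 uint8, red, green, blue), "fov_y" (degrees; the focal length in pixels is half the picture's height over the tangent of half this angle, whatever the lens; pixels are square), "cx", "cy" (the principal point, pixels), "extrinsics" (4x4, takes a point from camera to world coordinates). Camera axes: x right, y up, looking along -z (the intrinsics and any distortion apply to the point x, -y, -z); pixel columns grow to the right and rows downward; lengths in m; the calibration is good to about 2 mm. The wrist camera is an equidistant fisheye: a pixel r from the principal point sees the ray r / f radians off the axis. A picture is of the moment at which its call begins. There is no depth.
- workorder.finish_job(): hands the job in; it is judged then, once.
The state is a dict: "time_s": time; "q": joint angles; "dq": joint speeds; "joint_torque": joint torques, N m; "eef_pos": TCP position; "tcp_rot": TCP orientation; "ft_force": force on the tool from outside, world axes, zero at the start; "wrist_torque": the same for the moment, N m; "gripper_width": opening from 0.0 (shut) to 1.0 (fully open); "grip_force": force on a finger pad.
Only numpy, scipy, OpenCV 4.12 (cv2) and the standard library are available. Lean on these libraries where they do the work, as an engineer would, in place of code of your own. Each camera call takes 0.05 s, during which the arm holds its last target. There are 200 camera calls.

## Working session

There is one attempt and no reset: what is moved stays moved. The work goes in short steps, Python scripts to look and compute and a tool call to move; the robot and the scene stay as the last step left them, time stands still between calls to the robot, and variables do not carry over. Pictures are saved under pics/ and viewed, at most 10 in all, crops included, and the job is handed in when it is done.

Besides the shell and the picture viewer there is one more tool, called after ">>>" as a command line: name --argument value ..., lists and objects as JSON in quotes. arm_command: Moves the arm, as the interface text tells. Its arguments: {"type":"object","properties":{"rows":{"type":"array","items":{"type":"object","properties":{"fingers":{"type":"number"},"dx":{"type":"number"},"dy":{"type":"number"},"dz":{"type":"number"},"ax":{"type":"number"},"ay":{"type":"number"},"az":{"type":"number"}}}},"squeeze":{"type":"number"}},"required":["rows"]}

```bash
ls; mkdir -p pics; cat > h.py <<'E'
import numpy as np, cv2
from station import r, cams, workorder
def cam(n):
    c=cams.camera(n); return c
def f(c): return c["frame"].shape[0]/2/np.tan(np.radians(c["fov_y"])/2)
def ray(c,u,v,fish=False):
    E=np.array(c["extrinsics"]); a=np.array([u-c["cx"],v-c["cy"]])/f(c)
    if fish:
        t=np.hypot(*a); d=np.array([*(a/t*np.sin(t)),np.cos(t)]) if t>0 else np.array([0,0,1.])
    else: d=np.array([*a,1.])
    d=np.array([d[0],-d[1],-d[2]]); d/=np.linalg.norm(d)
    return E[:3,3],E[:3,:3]@d
def atz(c,u,v,z,fish=False):
    o,d=ray(c,u,v,fish); return o+d*(z-o[2])/d[2]
def proj(c,p,fish=False):
    E=np.array(c["extrinsics"]); q=E[:3,:3].T@(np.asarray(p)-E[:3,3]); q=np.array([q[0],-q[1],-q[2]])
    if fish:
        s=np.hypot(q[0],q[1]); a=q[:2]/s*np.arctan2(s,q[2])
    else: a=q[:2]/q[2]
    return a*f(c)+[c["cx"],c["cy"]]
def tri(rays):
    A=np.zeros((3,3));b=np.zeros(3)
    for o,d in rays:
        P=np.eye(3)-np.outer(d,d);A+=P;b+=P@o
    x=np.linalg.solve(A,b); return x,[np.linalg.norm((np.eye(3)-np.outer(d,d))@(x-o)) for o,d in rays]
def save(c,name,crop=None,s=1):
    im=c["frame"][:,:,::-1]
    if crop: im=im[crop[1]:crop[3],crop[0]:crop[2]]
    cv2.imwrite("pics/"+name+".png",cv2.resize(im,None,fx=s,fy=s,interpolation=cv2.INTER_CUBIC))
E
python3 - <<'E'
from h import *
import pickle
ims=[]
for n in ["side","top","wrist"]:
    c=cam(n); save(c,"a_"+n,s=1.55); pickle.dump(c,open(n+"0.pkl","wb"))
    print(n,c["fov_y"],c["cx"],c["cy"],np.round(c["extrinsics"],3).tolist(),[k for k in c])
o=r.get_obs(); print(o)
E
```

```text
pics
side 52.53057073015241 253.37371171225595 180.48774006841197 [[-0.964, 0.212, -0.161, 0.337], [-0.266, -0.781, 0.565, 0.594], [-0.006, 0.588, 0.809, 0.974], [0.0, 0.0, 0.0, 1.0]] ['frame', 'fov_y', 'cx', 'cy', 'extrinsics']
top 44.78555762328975 254.9826978051714 194.87889458892056 [[-0.001, 0.996, -0.084, 0.391], [-1.0, -0.001, 0.0, -0.032], [-0.0, 0.084, 0.996, 1.694], [0.0, 0.0, 0.0, 1.0]] ['frame', 'fov_y', 'cx', 'cy', 'extrinsics']
wrist 65.70646984690485 256.6109504424302 189.19537727973378 [[0.385, -0.889, -0.247, 0.168], [0.923, 0.371, 0.104, 0.579], [-0.001, -0.268, 0.963, 0.373], [0.0, 0.0, 0.0, 1.0]] ['frame', 'fov_y', 'cx', 'cy', 'extrinsics']
{'time_s': 0.15, 'q': array([ 1.06089923e+00,  3.59335715e-01,  1.51119252e+00, -7.16839717e-06,
        1.27249582e+00, -1.15112724e-01]), 'dq': array([-0.00059089, -0.00224759, -0.00185531, -0.0001674 ,  0.00134692,
        0.00013345]), 'joint_torque': array([-1.15502615e-03, -5.28030431e+01, -2.78928369e+01, -3.99052806e-04,
        8.32408026e-03,  4.97800022e-05]), 'eef_pos': array([0.2305232 , 0.55337807, 0.23064567]), 'tcp_rot': array([-2.16777691e-04,  1.96111741e-01,  9.80581293e-01, -6.82088729e-04]), 'ft_force': array([ 0.19868002,  0.60889176, -0.49620964]), 'wrist_torque': array([0.02321308, 0.00840264, 0.03557067]), 'grip_force': 0.0, 'gripper_width': 1.002357265255419}
```

View pics/a_top.png

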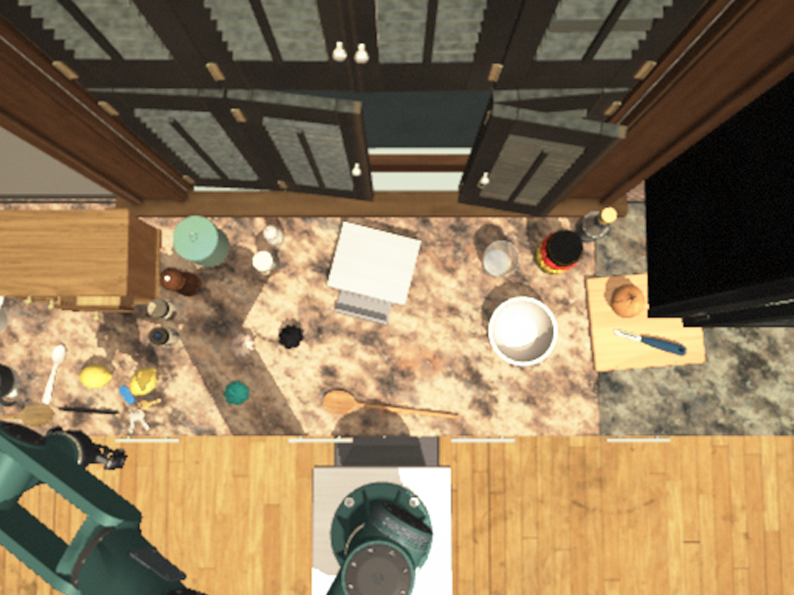

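View pics/a_side.png

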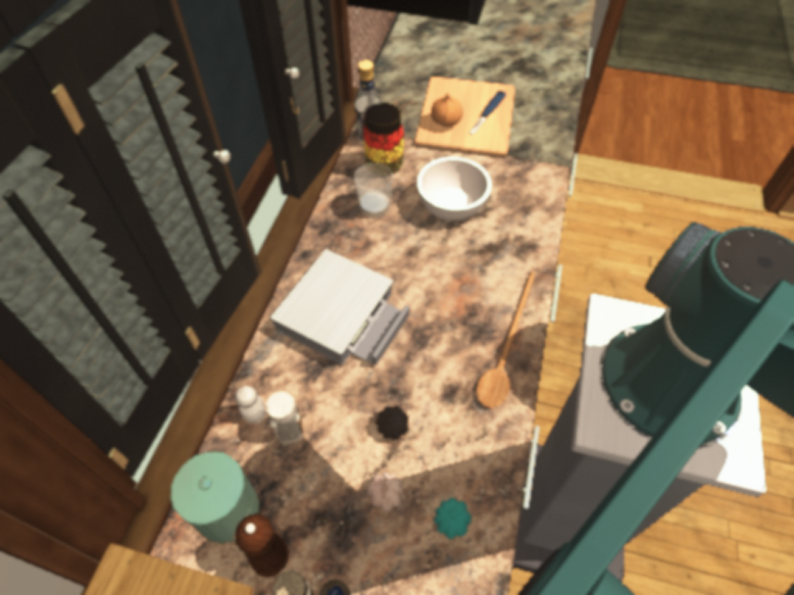

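Top view (1.55x): the platform corners are about (343,223), (420,240), (405,303) and (328,286), and the panel lip is near (362,315). The bowl is at (523,331) and the pale garlic at (248,343). Side view: garlic (387,490), bowl (455,188), platform corners (325,252), (392,290), (345,352), (273,318).

```bash
python3 - <<'E'
from h import *
import pickle
t=pickle.load(open("top0.pkl","rb"));s=pickle.load(open("side0.pkl","rb"));k=1.55
def T(n,a,b):
    x,e=tri([ray(t,a[0]/k,a[1]/k),ray(s,b[0]/k,b[1]/k)]); print(n,x.round(3),np.round(e,4))
T("garlic",(248,343),(387,490))
T("bowlrim",(523,331),(455,186))
for n,a,b in [("bl",(343,223),(325,252)),("br",(420,240),(392,290)),("fr",(405,303),(345,352)),("fl",(328,286),(273,318))]:
    print(n,atz(t,a[0]/k,a[1]/k,.052).round(3),atz(s,b[0]/k,b[1]/k,.052).round(3))
# refine platform: threshold in both
for n,c,seed in [("top",t,(374,263)),("side",s,(333,300))]:
    im=c["frame"].copy(); h,w=im.shape[:2]; m=np.zeros((h+2,w+2),np.uint8)
    cv2.floodFill(im,m,(int(seed[0]/k),int(seed[1]/k)),0,(6,)*3,(6,)*3,4|(255<<8)|cv2.FLOODFILL_MASK_ONLY)
    m=m[1:-1,1:-1]; cs,_=cv2.findContours(m,0,2); c0=max(cs,key=cv2.contourArea); rc=cv2.approxPolyDP(cv2.convexHull(c0),5,True)[:,0]
    print(n,cv2.contourArea(c0),rc.tolist()); P=np.array([atz(c,u,v,.052) for u,v in rc]); print(P.round(3)[:,:2].tolist(),P.mean(0).round(3))
    if n=="top": print("edges")
a=[s["frame"][190:320,130:290,::-1],t["frame"][130:260,130:290,::-1]]
cv2.imwrite("pics/b.png",cv2.resize(np.vstack(a),None,fx=2.3,fy=2.3,interpolation=cv2.INTER_CUBIC))
E
```

```text
garlic [ 0.434  0.313 -0.006] [0.0035 0.0035]
bowlrim [ 0.461 -0.323  0.052] [0.0018 0.0018]
bl [0.712 0.087 0.052] [ 0.667 -0.081  0.052]
br [ 0.672 -0.09   0.052] [ 0.516 -0.028  0.052]
fr [ 0.527 -0.055  0.052] [0.56  0.121 0.052]
fl [0.566 0.121 0.052] [0.708 0.089 0.052]
top 1968.5 [[222, 144], [270, 156], [259, 195], [212, 183]]
[[0.711, 0.085], [0.668, -0.086], [0.528, -0.047], [0.571, 0.12]] [0.62  0.018 0.052]
edges
side 2498.5 [[209, 163], [251, 181], [220, 225], [177, 204]]
[[0.669, -0.079], [0.527, -0.047], [0.569, 0.117], [0.707, 0.084]] [0.618 0.019 0.052]
```

View pics/b.png

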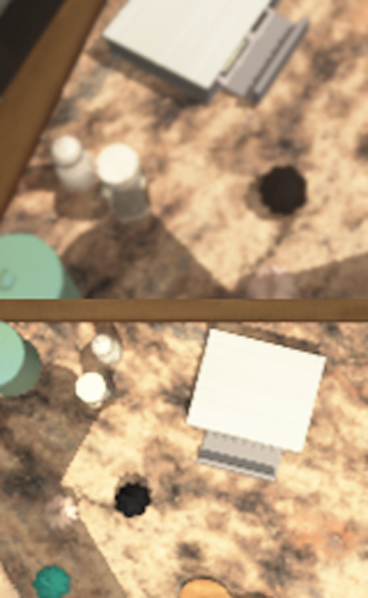

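>>> arm_command --rows '[{"fingers": 1, "dx": -0.03, "dy": -0.018}, {"fingers": 1, "dx": -0.03, "dy": -0.018}, {"fingers": 1, "dx": -0.03, "dy": -0.018}, {"fingers": 1, "dx": -0.03, "dy": -0.018}, {"fingers": 1, "dx": -0.03, "dy": -0.018}, {"fingers": 1, "dx": -0.03, "dy": -0.018}, {"fingers": 1, "dx": -0.03, "dy": -0.018}, {"fingers": 1, "dx": -0.03, "dy": -0.018}, {"fingers": -1, "dx": -0.03, "dy": -0.018}]'

```text
schema error: expected keys fingers, dx, dy, dz, ax, ay, az
```

```bash
cat >> h.py <<'E'
from scipy.spatial.transform import Rotation as Ro
def pose():
    o=r.get_obs(); q=np.array(o["tcp_rot"]); return o,np.array(o["eef_pos"]),Ro.from_quat(q[[1,2,3,0]])
def target(yaw,tilt=0):
    """tool x at world angle yaw (deg), tool down; tilt (deg) leans tool z towards -tool x"""
    y=np.radians(yaw); R=np.column_stack([[np.cos(y),np.sin(y),0],[np.sin(y),-np.cos(y),0],[0,0,-1]])
    return Ro.from_matrix(R)*Ro.from_rotvec([0,-np.radians(tilt),0])
def go(pos,yaw,tilt=0):
    o,p,R=pose(); G=target(yaw,tilt); d=np.array(pos)-p
    print("t",round(o["time_s"],2),"tcp",p.round(4),"F",np.round(o["ft_force"],2),"w",round(o["gripper_width"],3),"grip",round(o["grip_force"],1))
    print("turn(rotvec)",(R.inv()*G).as_rotvec().round(4),"shift now-axes",R.inv().apply(d).round(4),"shift after turn",G.inv().apply(d).round(4),"norm",np.linalg.norm(d).round(3))
E
python3 - <<'E'
from h import *
import pickle
c=cam("wrist"); pickle.dump(c,open("w1.pkl","wb")); save(c,"c",s=1.5)
go([.5,.05,.2],165.6)
print(proj(c,[.434,.313,.03],True)*1.5, proj(c,[.508,.047,.04],True)*1.5)
E
```

```text
t 0.2 tcp [0.2306 0.5535 0.2307] F [1.25 0.51 0.27] w 1.0 grip 0.0
turn(rotvec) [-0.0012 -0.0002 -0.1435] shift now-axes [-0.4424 -0.3611  0.0311] shift after turn [-0.3862 -0.4207  0.0307] norm 0.572
[252.30336524 509.26062977] [129.13995523 575.35858798]
```

View pics/c.png

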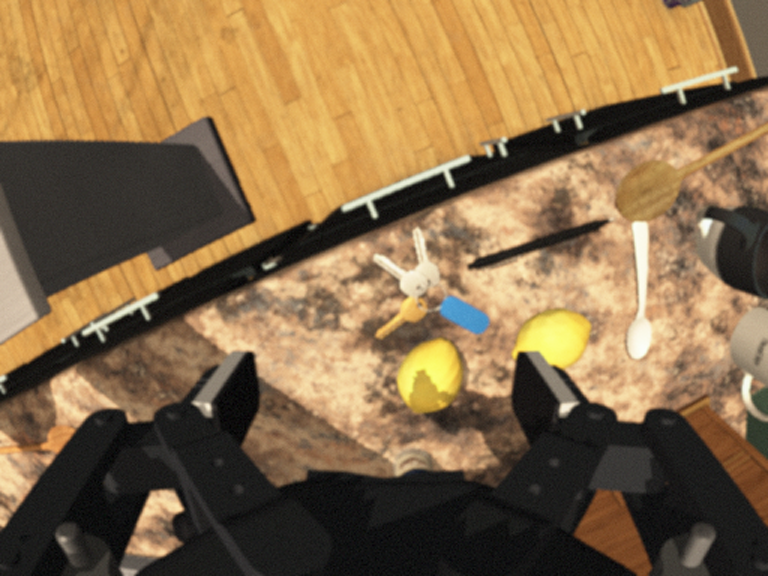

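The move was refused because every key is needed in each row. This picture is from the start pose and only shows lemons and keys, with image up pointing towards the robot.

>>> arm_command --rows '[{"fingers": 1, "dx": -0.032, "dy": -0.018, "dz": 0, "ax": 0, "ay": 0, "az": 0}, {"fingers": 1, "dx": -0.032, "dy": -0.018, "dz": 0, "ax": 0, "ay": 0, "az": 0}, {"fingers": 1, "dx": -0.032, "dy": -0.018, "dz": 0, "ax": 0, "ay": 0, "az": 0}, {"fingers": 1, "dx": -0.032, "dy": -0.018, "dz": 0, "ax": 0, "ay": 0, "az": 0}, {"fingers": 1, "dx": -0.032, "dy": -0.018, "dz": 0, "ax": 0, "ay": 0, "az": 0}, {"fingers": 1, "dx": -0.032, "dy": -0.018, "dz": 0, "ax": 0, "ay": 0, "az": 0}, {"fingers": 1, "dx": -0.032, "dy": -0.018, "dz": 0, "ax": 0, "ay": 0, "az": 0}, {"fingers": 1, "dx": -0.032, "dy": -0.018, "dz": 0, "ax": 0, "ay": 0, "az": 0}, {"fingers": 1, "dx": -0.032, "dy": -0.018, "dz": 0, "ax": 0, "ay": 0, "az": 0}]'

```text
time_s: 0.95
eef_pos: [0.435, 0.2919, 0.2313]
tcp_rot: [-0.0, 0.196, 0.981, -0.0]
ft_force: [0.7, 0.6, 0.8]
gripper_width: 0.999
grip_force: 0.0
```

```bash
python3 - <<'E'
from h import *
import pickle
c=cam("wrist"); pickle.dump(c,open("w1.pkl","wb")); save(c,"d",s=1.2)
go([.55,.05,.2],165.6)
print(proj(c,[.434,.313,.03],True)*1.2, proj(c,[.508,.047,.04],True)*1.2)
E
```

```text
t 1.0 tcp [0.4394 0.2872 0.2314] F [ 3.24 -4.22  0.52] w 1.001 grip 0.0
turn(rotvec) [-0.0026  0.0046 -0.1455] shift now-axes [-0.1935 -0.176   0.0327] shift after turn [-0.1661 -0.2023  0.0314] norm 0.264
[327.57176482 190.30895615] [143.15173159 336.47542235]
```

View pics/d.png

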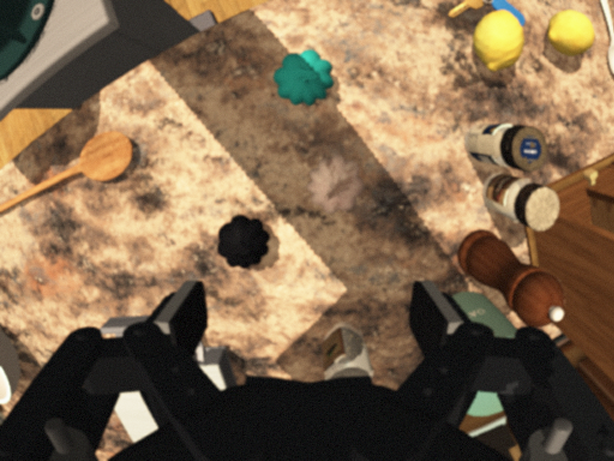

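Garlic (pale, in shade) is centred near (335,185) in this 1.2x picture. The scale is at the lower left, behind the gripper.

>>> arm_command --rows '[{"fingers": 1, "dx": -0.027, "dy": -0.029, "dz": 0.004, "ax": 0, "ay": 0, "az": -0.073}, {"fingers": 1, "dx": -0.027, "dy": -0.029, "dz": 0.004, "ax": 0, "ay": 0, "az": -0.073}, {"fingers": 1, "dx": -0.027, "dy": -0.029, "dz": 0.004, "ax": 0, "ay": 0, "az": 0}, {"fingers": 1, "dx": -0.027, "dy": -0.029, "dz": 0.004, "ax": 0, "ay": 0, "az": 0}, {"fingers": 1, "dx": -0.027, "dy": -0.029, "dz": 0.004, "ax": 0, "ay": 0, "az": 0}, {"fingers": 1, "dx": -0.027, "dy": -0.029, "dz": 0.004, "ax": 0, "ay": 0, "az": 0}, {"fingers": 1, "dx": -0.027, "dy": -0.029, "dz": 0.004, "ax": 0, "ay": 0, "az": 0}, {"fingers": 1, "dx": 0, "dy": 0, "dz": 0, "ax": 0, "ay": 0, "az": 0}]'

```text
time_s: 1.67
eef_pos: [0.5633, 0.0406, 0.2027]
tcp_rot: [0.001, 0.126, 0.992, -0.001]
ft_force: [-0.1, 0.9, 0.3]
gripper_width: 0.997
grip_force: 0.0
```

```bash
python3 - <<'E'
from h import *
import pickle
s=pickle.load(open("side0.pkl","rb"));t=pickle.load(open("top0.pkl","rb"));w=pickle.load(open("w1.pkl","rb"))
print("garlic",tri([ray(s,387/1.55,490/1.55),ray(w,335/1.2,185/1.2,True),]),atz(w,335/1.2,185/1.2,.03,True))
c=cam("wrist"); pickle.dump(c,open("w2.pkl","wb")); save(c,"e",crop=(100,0,420,300),s=2)
go([.51,.047,.12],165.6)
print(proj(c,[.508,.047,.04],True))
E
```

```text
garlic (array([0.42968133, 0.32229864, 0.02904542]), [np.float64(0.0024120764836696993), np.float64(0.00241207648366949)]) [0.43188762 0.32169372 0.03      ]
t 1.72 tcp [0.5613 0.0434 0.2028] F [-0.63  0.34  0.66] w 1.001 grip 0.0
turn(rotvec) [-0.0008  0.0006 -0.0021] shift now-axes [ 0.0507 -0.0093  0.0827] shift after turn [ 0.0506 -0.0093  0.0828] norm 0.097
[249.61623555 120.1413739 ]
```

View pics/e.png

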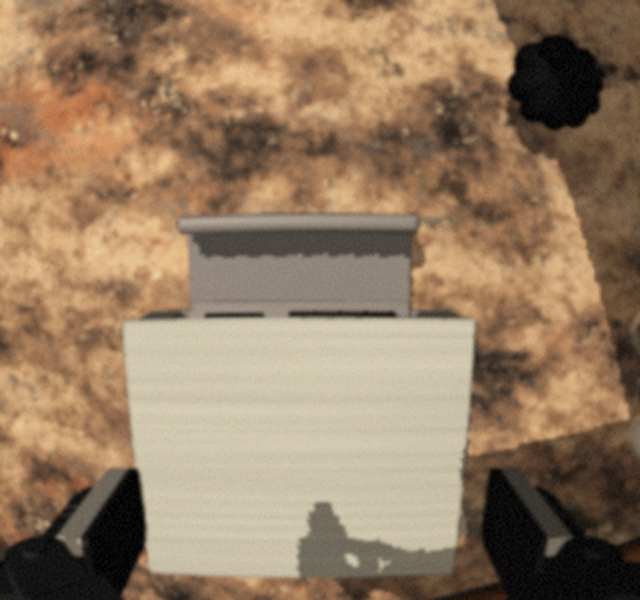

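Wrist view (2x crop, offset 100,0): lip top runs (182..418, 215–232), the slope foot is at row 303, and the platform front edge is row 322 (125–473). The key just shows at (237,315) and the display at (343,315).

```bash
python3 - <<'E'
from h import *
import pickle
c=pickle.load(open("w2.pkl","rb"))
P=lambda u,v,z: atz(c,100+u/2,v/2,z,True)
for n,u,v,z in [("lipback",300,232,.04),("lipfront",300,215,.04),("lipL",182,223,.04),("lipR",418,223,.04),("platL",125,321,.052),("platR",473,321,.052),("platBL",152,573,.052),("platBR",456,575,.052),("slopefoot",300,303,.013),("key",237,315,.025)]:
    p=P(u,v,z); d=p-[.619,.019,0]; a=np.radians(-14.4); print(n,p.round(4),"scale frame",(d[0]*np.cos(a)+d[1]*np.sin(a)).round(4),(-d[0]*np.sin(a)+d[1]*np.cos(a)).round(4))
l=P(418,223,.04)-P(182,223,.04); print(np.degrees(np.arctan2(-l[0],l[1])), np.linalg.norm(l)); l=P(473,321,.052)-P(125,321,.052); print(np.degrees(np.arctan2(-l[0],l[1])),np.linalg.norm(l))
E
```

```text
lipback [0.504  0.0485 0.04  ] scale frame -0.1187 -0.0001
lipfront [0.4955 0.0507 0.04  ] scale frame -0.1275 -0.0
lipL [ 0.4829 -0.0091  0.04  ] scale frame -0.1248 -0.061
lipR [0.5139 0.1083 0.04  ] scale frame -0.124 0.0604
platL [ 0.5229 -0.0502  0.052 ] scale frame -0.0758 -0.0909
platR [0.5682 0.1233 0.052 ] scale frame -0.0751 0.0884
platBL [ 0.6714 -0.089   0.052 ] scale frame 0.0776 -0.0915
platBR [0.718  0.0887 0.052 ] scale frame 0.0786 0.0922
slopefoot [0.5433 0.0374 0.013 ] scale frame -0.0779 -0.001
key [0.5392 0.003  0.025 ] scale frame -0.0733 -0.0353
-14.7795362907532 0.1214376713086733
-14.63059699769327 0.17935470290025696
```

>>> arm_command --rows '[{"fingers": -1, "dx": 0.0206, "dy": -0.0044, "dz": 0.02, "ax": 0, "ay": 0, "az": 0}, {"fingers": -1, "dx": 0.0206, "dy": -0.0044, "dz": 0.02, "ax": 0, "ay": 0, "az": 0}, {"fingers": -1, "dx": 0, "dy": 0, "dz": 0.02, "ax": 0, "ay": 0, "az": 0}, {"fingers": -1, "dx": 0, "dy": 0, "dz": 0.02, "ax": 0, "ay": 0, "az": 0}, {"fingers": -1, "dx": 0, "dy": 0, "dz": 0.02, "ax": 0, "ay": 0, "az": 0}, {"fingers": -1, "dx": 0, "dy": 0, "dz": 0.02, "ax": 0, "ay": 0, "az": 0}, {"fingers": -1, "dx": 0, "dy": 0, "dz": 0, "ax": 0, "ay": 0, "az": 0}, {"fingers": -1, "dx": 0, "dy": 0, "dz": 0, "ax": 0, "ay": 0, "az": 0}]'

```text
time_s: 2.38
eef_pos: [0.5161, 0.0491, 0.0828]
tcp_rot: [-0.002, 0.124, 0.992, -0.0]
ft_force: [0.3, 0.2, 0.7]
gripper_width: 0.004
grip_force: 0.0
```

```bash
python3 - <<'E'
from h import *
go([.5193,.0452,.022],165.4)
E
```

```text
t 2.38 tcp [0.5161 0.0491 0.0828] F [0.33 0.19 0.74] w 0.004 grip 0.0
turn(rotvec) [-0.0005 -0.003   0.0068] shift now-axes [-0.0042 -0.0029  0.0607] shift after turn [-0.0041 -0.0029  0.0608] norm 0.061
```

>>> arm_command --rows '[{"fingers": -1, "dx": -0.003, "dy": -0.003, "dz": 0.02, "ax": 0, "ay": 0, "az": 0}, {"fingers": -1, "dx": 0, "dy": 0, "dz": 0.02, "ax": 0, "ay": 0, "az": 0}, {"fingers": -1, "dx": 0, "dy": 0, "dz": 0.012, "ax": 0, "ay": 0, "az": 0}, {"fingers": -1, "dx": 0, "dy": 0, "dz": 0.008, "ax": 0, "ay": 0, "az": 0}, {"fingers": -1, "dx": 0, "dy": 0, "dz": 0, "ax": 0, "ay": 0, "az": 0}, {"fingers": -1, "dx": 0, "dy": 0, "dz": 0, "ax": 0, "ay": 0, "az": 0}]'

```text
time_s: 2.88
eef_pos: [0.5202, 0.0447, 0.0241]
tcp_rot: [0.0, 0.124, 0.992, 0.0]
ft_force: [-0.1, -1.2, 0.6]
gripper_width: -0.0
grip_force: 0.0
```

>>> arm_command --rows '[{"fingers": -1, "dx": 0.005, "dy": 0, "dz": 0, "ax": 0, "ay": 0, "az": 0}, {"fingers": -1, "dx": 0.005, "dy": 0, "dz": 0, "ax": 0, "ay": 0, "az": 0}, {"fingers": -1, "dx": 0.005, "dy": 0, "dz": 0, "ax": 0, "ay": 0, "az": 0}, {"fingers": -1, "dx": 0.005, "dy": 0, "dz": 0, "ax": 0, "ay": 0, "az": 0}, {"fingers": -1, "dx": 0.002, "dy": 0, "dz": 0, "ax": 0, "ay": 0, "az": 0}]'

```text
time_s: 3.3
eef_pos: [0.4988, 0.0501, 0.0241]
tcp_rot: [0.001, 0.124, 0.992, 0.0]
ft_force: [3.9, -0.4, 2.7]
gripper_width: 0.002
grip_force: 1.8
```

>>> arm_command --rows '[{"fingers": -1, "dx": 0.003, "dy": 0, "dz": 0, "ax": 0, "ay": 0, "az": 0}, {"fingers": -1, "dx": 0.003, "dy": 0, "dz": 0, "ax": 0, "ay": 0, "az": 0}, {"fingers": -1, "dx": 0.003, "dy": 0, "dz": 0, "ax": 0, "ay": 0, "az": 0}]'

```text
time_s: 3.55
eef_pos: [0.4899, 0.0522, 0.0235]
tcp_rot: [0.0, 0.124, 0.992, 0.0]
ft_force: [3.1, -0.1, 2.1]
gripper_width: 0.0
grip_force: 1.9
```

>>> arm_command --rows '[{"fingers": -1, "dx": 0.002, "dy": 0, "dz": 0, "ax": 0, "ay": 0, "az": 0}, {"fingers": -1, "dx": 0.002, "dy": 0, "dz": 0, "ax": 0, "ay": 0, "az": 0}]'

```text
time_s: 3.72
eef_pos: [0.4856, 0.0532, 0.0233]
tcp_rot: [-0.0, 0.124, 0.992, -0.0]
ft_force: [3.9, -0.2, 2.1]
gripper_width: -0.001
grip_force: 1.8
```

>>> arm_command --rows '[{"fingers": -1, "dx": 0.002, "dy": 0, "dz": 0, "ax": 0, "ay": 0, "az": 0}, {"fingers": -1, "dx": 0.002, "dy": 0, "dz": 0, "ax": 0, "ay": 0, "az": 0}]'

```text
time_s: 3.88
eef_pos: [0.4818, 0.0541, 0.0233]
tcp_rot: [0.0, 0.124, 0.992, -0.0]
ft_force: [3.8, 1.4, 2.9]
gripper_width: 0.001
grip_force: 1.8
```

>>> arm_command --rows '[{"fingers": -1, "dx": 0.002, "dy": 0, "dz": 0, "ax": 0, "ay": 0, "az": 0}, {"fingers": -1, "dx": 0.002, "dy": 0, "dz": 0, "ax": 0, "ay": 0, "az": 0}, {"fingers": -1, "dx": 0.001, "dy": 0, "dz": 0, "ax": 0, "ay": 0, "az": 0}]'

```text
time_s: 4.13
eef_pos: [0.4766, 0.0554, 0.0232]
tcp_rot: [-0.0, 0.124, 0.992, -0.0]
ft_force: [3.7, 1.4, 2.9]
gripper_width: 0.0
grip_force: 1.8
```

>>> arm_command --rows '[{"fingers": -1, "dx": 0.002, "dy": 0, "dz": 0, "ax": 0, "ay": 0, "az": 0}, {"fingers": -1, "dx": 0.002, "dy": 0, "dz": 0, "ax": 0, "ay": 0, "az": 0}, {"fingers": -1, "dx": 0.001, "dy": 0, "dz": 0, "ax": 0, "ay": 0, "az": 0}]'

```text
time_s: 4.38
eef_pos: [0.4718, 0.0567, 0.0232]
tcp_rot: [-0.0, 0.124, 0.992, -0.0]
ft_force: [2.9, -0.1, 2.0]
gripper_width: -0.002
grip_force: 1.8
```

>>> arm_command --rows '[{"fingers": -1, "dx": 0.002, "dy": 0, "dz": 0, "ax": 0, "ay": 0, "az": 0}, {"fingers": -1, "dx": 0.002, "dy": 0, "dz": 0, "ax": 0, "ay": 0, "az": 0}, {"fingers": -1, "dx": 0.001, "dy": 0, "dz": 0, "ax": 0, "ay": 0, "az": 0}]'

```text
time_s: 4.63
eef_pos: [0.4665, 0.0579, 0.0232]
tcp_rot: [-0.001, 0.124, 0.992, -0.0]
ft_force: [2.4, -0.1, 0.7]
gripper_width: -0.001
grip_force: 0.9
```

```bash
python3 - <<'E'
from h import *
import pickle
c=cam("wrist"); pickle.dump(c,open("w3.pkl","wb"))
s=cam("side"); t=cam("top"); pickle.dump((s,t),open("st3.pkl","wb"))
A=cv2.resize(c["frame"][:,:,::-1],None,fx=1.1,fy=1.1); B=cv2.resize(s["frame"][150:270,160:300,::-1],None,fx=422/120,fy=422/120,interpolation=cv2.INTER_CUBIC)[:422,:230]
B=cv2.resize(s["frame"][165:255,200:280,::-1],(375,422),interpolation=cv2.INTER_CUBIC)
im=np.hstack([A[:422,70:495],B]); print(im.shape); cv2.imwrite("pics/f.png",im)
E
```

```text
(422, 800, 3)
```

View pics/f.png

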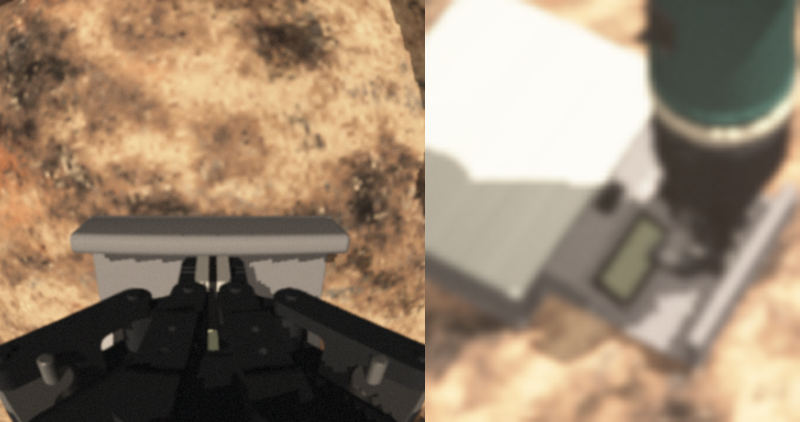

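The side crop shows the display and deck exposed, with a dark button at about (610,195) right beside the housing. I'll keep pulling in small steps.

>>> arm_command --rows '[{"fingers": -1, "dx": 0.002, "dy": 0, "dz": 0, "ax": 0, "ay": 0, "az": 0}, {"fingers": -1, "dx": 0.001, "dy": 0, "dz": 0, "ax": 0, "ay": 0, "az": 0}, {"fingers": -1, "dx": 0.001, "dy": 0, "dz": 0, "ax": 0, "ay": 0, "az": 0}]'

```text
time_s: 5.03
eef_pos: [0.4639, 0.0585, 0.0232]
tcp_rot: [0.0, 0.124, 0.992, -0.0]
ft_force: [4.1, -3.1, -2.5]
gripper_width: 0.001
grip_force: 2.4
```

>>> arm_command --rows '[{"fingers": -1, "dx": 0.001, "dy": 0, "dz": 0, "ax": 0, "ay": 0, "az": 0}, {"fingers": -1, "dx": 0, "dy": 0, "dz": 0, "ax": 0, "ay": 0, "az": 0}]'

```text
time_s: 5.2
eef_pos: [0.4637, 0.0588, 0.0234]
tcp_rot: [0.001, 0.124, 0.992, -0.0]
ft_force: [3.8, -2.3, -2.7]
gripper_width: -0.001
grip_force: 2.4
```

```bash
python3 - <<'E'
from h import *
go([.4639,.0585,.0232],165.4)
s=cam("side"); import pickle; t=cam("top"); pickle.dump((s,t),open("st4.pkl","wb"))
s0,t0=pickle.load(open("side0.pkl","rb")),pickle.load(open("top0.pkl","rb"))
# has the platform moved? compare platform corner contour
for n,c,seed in [("side0",s0,(333,300)),("side",s,(333,300))]:
    im=c["frame"].copy(); h,w=im.shape[:2]
    roi=cv2.cvtColor(im,7)[150:230,170:225].astype(np.float32)
    if n=="side0": a=roi
    else: print("shift px",cv2.phaseCorrelate(a,roi,cv2.createHanningWindow(a.shape[::-1],cv2.CV_32F)))
E
```

```text
t 5.2 tcp [0.4637 0.0588 0.0234] F [ 3.81 -2.33 -2.7 ] w -0.001 grip 2.4
turn(rotvec) [0.0002 0.0023 0.0062] shift now-axes [-0.0002 -0.0003  0.0002] shift after turn [-0.0002 -0.0003  0.0002] norm 0.0
shift px ((-0.1609632542224979, -0.14090478193963918), 0.7539990504582723)
```

>>> arm_command --rows '[{"fingers": -1, "dx": 0.001, "dy": 0, "dz": 0, "ax": 0, "ay": 0, "az": 0}, {"fingers": -1, "dx": 0.001, "dy": 0, "dz": 0, "ax": 0, "ay": 0, "az": 0}]'

```text
time_s: 5.47
eef_pos: [0.4625, 0.0593, 0.0235]
tcp_rot: [0.002, 0.124, 0.992, 0.0]
ft_force: [6.3, -1.1, -4.4]
gripper_width: 0.003
grip_force: 3.0
```

>>> arm_command --rows '[{"fingers": -1, "dx": -0.01, "dy": 0, "dz": 0, "ax": 0, "ay": 0, "az": 0}, {"fingers": -1, "dx": 0, "dy": 0, "dz": -0.02, "ax": 0, "ay": 0, "az": 0}, {"fingers": -1, "dx": 0, "dy": 0, "dz": -0.04, "ax": 0, "ay": 0, "az": 0}, {"fingers": 1, "dx": -0.015, "dy": 0, "dz": -0.038, "ax": 0, "ay": 0, "az": 0}, {"fingers": 1, "dx": -0.019, "dy": 0.003, "dz": -0.035, "ax": 0, "ay": 0, "az": 0}, {"fingers": 1, "dx": -0.019, "dy": 0.003, "dz": -0.03, "ax": 0, "ay": 0, "az": 0}, {"fingers": 1, "dx": -0.019, "dy": 0.003, "dz": -0.018, "ax": 0, "ay": 0, "az": 0}, {"fingers": 1, "dx": -0.019, "dy": 0, "dz": 0, "ax": 0, "ay": 0, "az": 0}, {"fingers": 1, "dx": 0, "dy": 0, "dz": 0, "ax": 0, "ay": 0, "az": 0}, {"fingers": 1, "dx": 0, "dy": 0, "dz": 0, "ax": 0, "ay": 0, "az": 0}]'

```text
time_s: 6.3
eef_pos: [0.5604, 0.0433, 0.204]
tcp_rot: [-0.001, 0.124, 0.992, -0.0]
ft_force: [-0.7, 0.1, -0.7]
gripper_width: 0.977
grip_force: 0.0
```

```bash
python3 - <<'E'
from h import *
import pickle
c=cam("wrist"); pickle.dump(c,open("w5.pkl","wb"));s=cam("side"); pickle.dump(s,open("s5.pkl","wb"))
A=cv2.resize(c["frame"][40:240,120:370,::-1],None,fx=2,fy=2,interpolation=cv2.INTER_CUBIC)
B=cv2.resize(s["frame"][165:255,200:266,::-1],(293,400),interpolation=cv2.INTER_CUBIC)
cv2.imwrite("pics/g.png",np.hstack([A,B]))
go([.4639,.0585,.0232],165.4)
E
```

```text
t 6.4 tcp [0.5587 0.0436 0.2032] F [0.26 0.27 0.27] w 1.001 grip 0.0
turn(rotvec) [-0.0007 -0.0041  0.0059] shift now-axes [ 0.0948 -0.0087  0.1804] shift after turn [ 0.0955 -0.0094  0.18  ] norm 0.204
```

View pics/g.png

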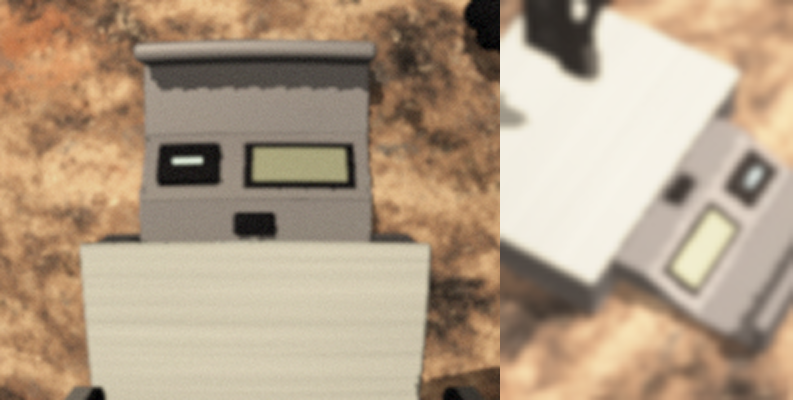

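The panel is out. Key centre is at (189,165) in the wrist crop and (751,180) in the side crop. The lock button is fully clear of the housing at (255,223) and (680,190).

```bash
cat >> h.py <<'E'
a_=np.radians(-14.6)
def sf(p,c=(.620,.019)):
    d=np.asarray(p)[:2]-c; return np.array([d[0]*np.cos(a_)+d[1]*np.sin(a_),-d[0]*np.sin(a_)+d[1]*np.cos(a_)]).round(4)
def fs(x,y,c=(.620,.019)): return np.array([c[0]+x*np.cos(a_)-y*np.sin(a_),c[1]+x*np.sin(a_)+y*np.cos(a_)]).round(4)
E
python3 - <<'E'
from h import *
import pickle
w=pickle.load(open("w5.pkl","rb"));s=pickle.load(open("s5.pkl","rb"));t0=pickle.load(open("top0.pkl","rb"));s0=pickle.load(open("side0.pkl","rb"))
W=lambda u,v:ray(w,120+u/2,40+v/2,True)
S=lambda u,v:ray(s,200+(u-500)*66/293,165+v*90/400)
for n,a,b in [("key",(189,165),(751,180)),("lock",(255,223),(680,190)),("disp",(300,166),(702,248))]:
    x,e=tri([W(*a),S(*b)]); print(n,x.round(4),np.round(e,4),sf(x))
for z in (.03,.036,.04):print("key wrist z",z,sf(atz(w,120+189/2,40+165/2,z,True)))
for u in (82,430): print(sf(atz(w,120+u/2,40+243/2,.052,True)))
for u in (135,376): print("lip",sf(atz(w,120+u/2,40+50/2,.04,True)))
# bowl rim: bright blob in both images
for n,c,p in [("top",t0,(337,213)),("side",s0,(293,121))]:
    g=c["frame"].astype(int); m=((g.min(2)>120)&(g.max(2)-g.min(2)<45)).astype(np.uint8); m=cv2.morphologyEx(m,cv2.MORPH_OPEN,np.ones((3,3)))
    k,l,st,ce=cv2.connectedComponentsWithStats(m); i=l[p[1],p[0]]; print(n,i,st[i],ce[i])
go([.461,-.323,.2],0)
E
```

```text
key [0.4963 0.0107 0.0189] [0.0014 0.0014] [-0.1176 -0.0392]
lock [0.5353 0.0391 0.0346] [0.001 0.001] [-0.087  -0.0019]
disp [0.5123 0.0698 0.0223] [0.0012 0.0012] [-0.117  0.022]
key wrist z 0.03 [-0.1169 -0.0369]
key wrist z 0.036 [-0.1172 -0.036 ]
key wrist z 0.04 [-0.1174 -0.0355]
[-0.079  -0.0914]
[-0.0795  0.0889]
lip [-0.1788 -0.0636]
lip [-0.1784  0.0603]
top 15 [ 315  191   45   46 1218] [335.0681445  211.19950739]
side 11 [ 269  101   48   36 1240] [291.90080645 119.2266129 ]
t 6.4 tcp [0.5587 0.0436 0.2032] F [0.26 0.27 0.27] w 1.001 grip 0.0
turn(rotvec) [-6.1000e-03  3.0000e-04  2.8927e+00] shift now-axes [ 0.0044 -0.3793  0.0035] shift after turn [-0.0977  0.3666  0.0032] norm 0.379
```

>>> arm_command --rows '[{"fingers": 1, "dx": -0.0114, "dy": -0.037, "dz": -0.004, "ax": 0, "ay": 0, "az": 0.069}, {"fingers": 1, "dx": -0.0114, "dy": -0.037, "dz": -0.004, "ax": 0, "ay": 0, "az": 0.069}, {"fingers": 1, "dx": -0.0114, "dy": -0.037, "dz": -0.004, "ax": 0, "ay": 0, "az": 0.069}, {"fingers": 1, "dx": -0.0114, "dy": -0.037, "dz": -0.004, "ax": 0, "ay": 0, "az": 0.069}, {"fingers": 1, "dx": -0.0114, "dy": -0.037, "dz": -0.004, "ax": 0, "ay": 0, "az": 0.069}, {"fingers": 1, "dx": -0.0114, "dy": -0.037, "dz": -0.004, "ax": 0, "ay": 0, "az": 0.069}, {"fingers": 1, "dx": -0.0114, "dy": -0.037, "dz": -0.004, "ax": 0, "ay": 0, "az": 0.069}, {"fingers": 1, "dx": -0.0114, "dy": -0.037, "dz": -0.004, "ax": 0, "ay": 0, "az": 0.069}, {"fingers": 1, "dx": -0.0114, "dy": -0.037, "dz": -0.004, "ax": 0, "ay": 0, "az": 0.069}, {"fingers": 1, "dx": -0.0114, "dy": -0.037, "dz": -0.004, "ax": 0, "ay": 0, "az": 0.069}, {"fingers": 1, "dx": 0, "dy": 0, "dz": 0, "ax": 0, "ay": 0, "az": 0}, {"fingers": 1, "dx": 0, "dy": 0, "dz": 0, "ax": 0, "ay": 0, "az": 0}]'

```text
time_s: 7.4
eef_pos: [0.4609, -0.324, 0.2436]
tcp_rot: [-0.001, 0.454, 0.891, 0.0]
ft_force: [0.9, 0.8, 0.4]
gripper_width: 0.999
grip_force: 0.0
```

```bash
python3 - <<'E'
from h import *
import pickle
go([.461,-.323,.2],126)
c=cam("wrist"); pickle.dump(c,open("w6.pkl","wb"));s=cam("side");t=cam("top"); pickle.dump((s,t),open("st6.pkl","wb"))
print("exp rim px",proj(c,[.461,-.323,.068],True), proj(c,[.401,-.367,.068],True),proj(c,[.521,-.279,.068],True))
save(c,"i",s=1.5)
s0=pickle.load(open("side0.pkl","rb"));t0=pickle.load(open("top0.pkl","rb"))
from itertools import product
for n,a,b,x in [("side",s0,s,(185,250,165,225)),("top",t0,t,(205,275,140,200))]:
    f_=lambda q:cv2.cvtColor(q["frame"],7)[x[2]:x[3],x[0]:x[1]].astype(np.float32); A=f_(a)
    print(n,cv2.phaseCorrelate(A,f_(b),cv2.createHanningWindow(A.shape[::-1],cv2.CV_32F)))
E
```

```text
t 7.4 tcp [ 0.4609 -0.324   0.2436] F [0.89 0.84 0.44] w 0.999 grip 0.0
turn(rotvec) [-0.0004 -0.0024  0.0004] shift now-axes [0.0006 0.0007 0.0436] shift after turn [0.0007 0.0006 0.0436] norm 0.044
exp rim px [257.21575685 170.39750816] [190.33641496 171.04264007] [324.04651688 170.38781047]
side ((-15.965187969122034, -18.304568814502424), 0.1465737592290949)
top ((-0.11524799960218246, 0.09197610856622518), 0.41777473930959347)
```

View pics/i.png

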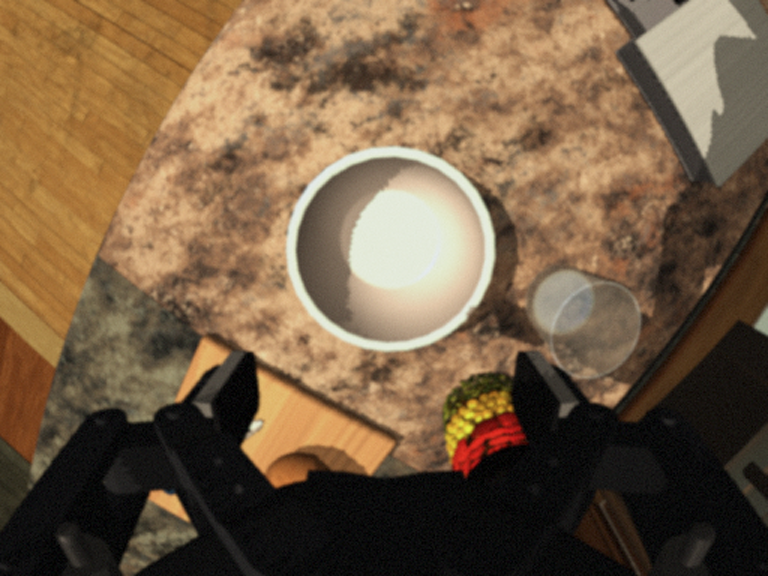

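Bowl rim spans x 287–496, y 147–352 in the 1.5x picture, so it is centred at about (391,249).

```bash
python3 - <<'E'
from h import *
import pickle
w=pickle.load(open("w6.pkl","rb")); t0=pickle.load(open("top0.pkl","rb"))
c=atz(w,260.7,166,.068,True); print("c",c, tri([ray(w,260.7,166,True),ray(t0,337.3,213.5)]))
print([np.linalg.norm(atz(w,u/1.5,v/1.5,.068,True)-c) for u,v in [(287,249),(496,249),(391,147),(391,352)]])
a=np.radians(36); d=-np.array([np.cos(a),np.sin(a),0]); g=c+d*.074; print("grip",g)
go([g[0],g[1],.044],126)
E
```

```text
c [ 0.46119265 -0.31680012  0.068     ] (array([ 0.46130739, -0.31777048,  0.07140662]), [np.float64(0.0015450661223001354), np.float64(0.0015450661223000242)])
[np.float64(0.07677603811440604), np.float64(0.07799424272931783), np.float64(0.0736394413035199), np.float64(0.08143709433672387)]
grip [ 0.4013254  -0.36029622  0.068     ]
t 7.55 tcp [ 0.4627 -0.3216  0.2436] F [0.67 0.41 0.22] w 1.001 grip 0.0
turn(rotvec) [ 0.0001 -0.0023  0.0052] shift now-axes [ 0.0047 -0.0724  0.1996] shift after turn [ 0.0048 -0.0724  0.1996] norm 0.212
```

>>> arm_command --rows '[{"fingers": 0.6, "dx": 0.001, "dy": -0.036, "dz": 0.015, "ax": 0, "ay": 0, "az": 0}, {"fingers": 0.6, "dx": 0, "dy": -0.0364, "dz": 0.025, "ax": 0, "ay": 0, "az": 0}, {"fingers": 0.6, "dx": 0, "dy": 0, "dz": 0.035, "ax": 0, "ay": 0, "az": 0}, {"fingers": 0.6, "dx": 0, "dy": 0, "dz": 0.035, "ax": 0, "ay": 0, "az": 0}, {"fingers": 0.6, "dx": 0, "dy": 0, "dz": 0.03, "ax": 0, "ay": 0, "az": 0}, {"fingers": 0.6, "dx": 0, "dy": 0, "dz": 0.02, "ax": 0, "ay": 0, "az": 0}, {"fingers": 0.6, "dx": 0, "dy": 0, "dz": 0.015, "ax": 0, "ay": 0, "az": 0}, {"fingers": 0.6, "dx": 0, "dy": 0, "dz": 0.015, "ax": 0, "ay": 0, "az": 0}, {"fingers": 0.6, "dx": 0, "dy": 0, "dz": 0.01, "ax": 0, "ay": 0, "az": 0}, {"fingers": 0.6, "dx": 0, "dy": 0, "dz": 0, "ax": 0, "ay": 0, "az": 0}]'

```text
time_s: 8.38
eef_pos: [0.4052, -0.3616, 0.0437]
tcp_rot: [-0.002, 0.451, 0.892, 0.001]
ft_force: [0.1, 0.6, -0.2]
gripper_width: 0.801
grip_force: 0.0
```

>>> arm_command --rows '[{"fingers": -1, "dx": 0, "dy": 0, "dz": 0, "ax": 0, "ay": 0, "az": 0}, {"fingers": -1, "dx": 0, "dy": 0, "dz": 0, "ax": 0, "ay": 0, "az": 0}, {"fingers": -1, "dx": 0, "dy": 0, "dz": 0, "ax": 0, "ay": 0, "az": 0}, {"fingers": -1, "dx": 0, "dy": 0, "dz": 0, "ax": 0, "ay": 0, "az": 0}, {"fingers": -1, "dx": 0, "dy": 0, "dz": 0, "ax": 0, "ay": 0, "az": 0}, {"fingers": -1, "dx": 0, "dy": 0, "dz": 0, "ax": 0, "ay": 0, "az": 0}]' --squeeze 40

```text
time_s: 8.88
eef_pos: [0.4069, -0.3654, 0.0469]
tcp_rot: [0.002, 0.453, 0.892, -0.0]
ft_force: [1.5, -1.1, 5.0]
gripper_width: 0.103
grip_force: 38.7
```

>>> arm_command --rows '[{"fingers": -1, "dx": 0, "dy": 0, "dz": -0.005, "ax": 0, "ay": 0, "az": 0}, {"fingers": -1, "dx": 0, "dy": 0, "dz": -0.01, "ax": 0, "ay": 0, "az": 0}, {"fingers": -1, "dx": 0, "dy": 0, "dz": -0.02, "ax": 0, "ay": 0, "az": 0}, {"fingers": -1, "dx": 0, "dy": 0, "dz": -0.025, "ax": 0, "ay": 0, "az": 0}, {"fingers": -1, "dx": 0, "dy": 0, "dz": -0.025, "ax": 0, "ay": 0, "az": 0}, {"fingers": -1, "dx": 0, "dy": 0, "dz": -0.025, "ax": 0, "ay": 0, "az": 0}, {"fingers": -1, "dx": 0, "dy": 0, "dz": -0.025, "ax": 0, "ay": 0, "az": 0}, {"fingers": -1, "dx": 0, "dy": 0, "dz": -0.015, "ax": 0, "ay": 0, "az": 0}, {"fingers": -1, "dx": 0, "dy": 0, "dz": 0, "ax": 0, "ay": 0, "az": 0}, {"fingers": -1, "dx": 0, "dy": 0, "dz": 0, "ax": 0, "ay": 0, "az": 0}]'

```text
time_s: 9.72
eef_pos: [0.405, -0.364, 0.1961]
tcp_rot: [-0.0, 0.452, 0.892, -0.0]
ft_force: [0.3, 0.0, -4.9]
gripper_width: 0.084
grip_force: 39.3
```

```bash
python3 - <<'E'
from h import *
import pickle
c=cam("wrist"); pickle.dump(c,open("w7.pkl","wb"))
for yaw in (126,165.4):
    a=np.radians(yaw-90); d=np.array([np.cos(a),np.sin(a)]); p=np.array([.620,.019])-d*.074; print(yaw,p); go([*p,.2],yaw)
# bright ring
g=c["frame"].astype(int); m=((g.min(2)>125)&(g.max(2)-g.min(2)<40)).astype(np.uint8); k,l,st,ce=cv2.connectedComponentsWithStats(m)
for i in np.argsort(-st[1:,4])[:4]+1: print(st[i],ce[i])
E
```

```text
126 [ 0.56013274 -0.02449611]
t 9.77 tcp [ 0.4045 -0.3634  0.1949] F [ 0.21  0.67 -3.74] w 0.084 grip 39.2
turn(rotvec) [-0.0009 -0.0021  0.004 ] shift now-axes [ 0.1814  0.3258 -0.005 ] shift after turn [ 0.1827  0.3251 -0.0051] norm 0.373
165.4 [ 0.60134687 -0.05261048]
t 9.77 tcp [ 0.4045 -0.3634  0.1949] F [ 0.21  0.67 -3.74] w 0.084 grip 39.2
turn(rotvec) [-2.000e-04 -2.300e-03 -6.837e-01] shift now-axes [ 0.1343  0.3425 -0.0051] shift after turn [-0.1122  0.3503 -0.0051] norm 0.368
[ 316  140  137   97 8932] [386.81157635 188.00716525]
[ 247   81  242  176 5800] [361.49862069 144.03586207]
[488  12  24  69 844] [503.50947867  41.29028436]
[262 299   9  13  65] [266.41538462 304.10769231]
```

>>> arm_command --rows '[{"fingers": -1, "dx": 0.008, "dy": 0.014, "dz": 0, "ax": 0, "ay": 0, "az": 0}, {"fingers": -1, "dx": 0.017, "dy": 0.03, "dz": 0, "ax": 0, "ay": 0, "az": 0}, {"fingers": -1, "dx": 0.017, "dy": 0.03, "dz": 0, "ax": 0, "ay": 0, "az": 0}, {"fingers": -1, "dx": 0.017, "dy": 0.03, "dz": 0, "ax": 0, "ay": 0, "az": 0}, {"fingers": -1, "dx": 0.017, "dy": 0.03, "dz": 0, "ax": 0, "ay": 0, "az": 0}, {"fingers": -1, "dx": 0.017, "dy": 0.03, "dz": 0, "ax": 0, "ay": 0, "az": 0}, {"fingers": -1, "dx": 0.017, "dy": 0.03, "dz": 0, "ax": 0, "ay": 0, "az": 0}, {"fingers": -1, "dx": 0.017, "dy": 0.03, "dz": 0, "ax": 0, "ay": 0, "az": 0}, {"fingers": -1, "dx": 0.017, "dy": 0.03, "dz": 0, "ax": 0, "ay": 0, "az": 0}, {"fingers": -1, "dx": 0.017, "dy": 0.03, "dz": 0, "ax": 0, "ay": 0, "az": 0}, {"fingers": -1, "dx": 0.012, "dy": 0.024, "dz": 0, "ax": 0, "ay": 0, "az": 0}, {"fingers": -1, "dx": 0.009, "dy": 0.017, "dz": 0, "ax": 0, "ay": 0, "az": 0}]'

```text
time_s: 10.77
eef_pos: [0.5592, -0.0226, 0.1933]
tcp_rot: [-0.002, 0.452, 0.892, -0.001]
ft_force: [0.7, 0.2, -3.9]
gripper_width: 0.084
grip_force: 39.5
```

>>> arm_command --rows '[{"fingers": -1, "dx": 0, "dy": 0, "dz": 0, "ax": 0, "ay": 0, "az": 0}, {"fingers": -1, "dx": 0, "dy": 0, "dz": 0, "ax": 0, "ay": 0, "az": 0}]'

```text
time_s: 10.93
eef_pos: [0.5587, -0.0243, 0.1935]
tcp_rot: [-0.002, 0.451, 0.892, -0.001]
ft_force: [0.7, -0.3, -4.7]
gripper_width: 0.085
grip_force: 39.6
```

```bash
cat > ring.py <<'E'
from h import *
from scipy.optimize import least_squares
def ringfit(c,p0,guess_r=.078):
    """outer rim circle fit: radial edge search about the predicted rim, then pose of a circle of radius guess_r"""
    g=cv2.GaussianBlur(c["frame"].astype(np.float32),(0,0),0.8); g=g.min(2); E=np.array(c["extrinsics"])
    def circ(x,th,rr):
        n=np.array([x[3],x[4],1]); n/=np.linalg.norm(n); u=np.cross([0,1,0],n); u/=np.linalg.norm(u); v=np.cross(n,u)
        return x[:3]+rr*(np.cos(th)[:,None]*u+np.sin(th)[:,None]*v)
    x=np.array([*p0,0,0.]); fp=lambda P:np.array([proj(c,q,True) for q in P])
    for it,w in enumerate([.018,.012,.008,.008]):
        th=np.radians(np.arange(0,360,3)); rs=np.arange(guess_r-w*.3,guess_r+w,.0007); pts=[];tt=[]
        S=np.array([fp(circ(x,th,rr)) for rr in rs])
        for j in range(len(th)):
            q=S[:,j]
            if (q<2).any() or (q[:,0]>509).any() or (q[:,1]>381).any(): continue
            v=cv2.remap(g,q[:,0].astype(np.float32)[None],q[:,1].astype(np.float32)[None],cv2.INTER_LINEAR)[0]; d=np.diff(v); k=d.argmin()
            if d[k]<-6: pts.append(q[k]); tt.append(th[j])
        pts=np.array(pts);tt=np.array(tt)
        s=least_squares(lambda x:(fp(circ(x,tt,guess_r))-pts).ravel(),x,loss="soft_l1"); 
        # distance only radially: iterate with free angle
        y=np.concatenate([s.x,tt])
        s=least_squares(lambda y:(fp(circ(y[:5],y[5:],guess_r))-pts).ravel(),y,loss="soft_l1"); x=s.x[:5]
    return x,len(tt),np.sqrt(np.median(s.fun**2))
E
python3 - <<'E'
from ring import *
import pickle
w=pickle.load(open("w7.pkl","rb"))
x=ringfit(w,[.465,-.318,.22]);print(x)
c=cam("wrist"); pickle.dump(c,open("w8.pkl","wb")); o,p,R=pose(); 
x=ringfit(c,[*(p[:2]+[.06,.0435]),.22]);print(x)
go([.56,-.0245,.12],126); save(c,"j",s=1)
E
```

```text
(array([ 0.45966506, -0.31642856,  0.21608901,  0.06393515,  0.19791088]), 59, np.float64(0.4620227922912128))
(array([0.61403914, 0.02372645, 0.2030134 , 0.09380063, 0.09377099]), 66, np.float64(0.18013445660089947))
t 10.98 tcp [ 0.5586 -0.0252  0.1938] F [-1.02 -0.36 -3.86] w 0.086 grip 39.6
turn(rotvec) [-0.0038 -0.0026  0.005 ] shift now-axes [-0.0005  0.0018  0.0738] shift after turn [-0.0003  0.0016  0.0738] norm 0.074
```

>>> arm_command --rows '[{"fingers": -1, "dx": 0, "dy": 0, "dz": 0, "ax": -0.04, "ay": 0, "az": 0}, {"fingers": -1, "dx": 0, "dy": 0, "dz": 0, "ax": -0.04, "ay": 0, "az": 0}, {"fingers": -1, "dx": 0, "dy": 0, "dz": 0, "ax": -0.04, "ay": 0, "az": 0}, {"fingers": -1, "dx": 0, "dy": 0, "dz": 0, "ax": 0, "ay": 0, "az": 0}]'

```text
time_s: 11.32
eef_pos: [0.5576, -0.0269, 0.1945]
tcp_rot: [0.026, 0.453, 0.89, 0.053]
ft_force: [-1.1, -0.1, -3.9]
gripper_width: 0.082
grip_force: 39.8
```

```bash
python3 - <<'E'
from ring import *
import pickle
c=cam("wrist");s=cam("side");pickle.dump((c,s),open("w9.pkl","wb")); w8=pickle.load(open("w8.pkl","rb"))
o,p,R=pose(); print(p,o["ft_force"],o["wrist_torque"])
for z in (.2,.21,.22): print(ringfit(c,[*(p[:2]+[.06,.0435]),z]))
A=c["frame"][:300,150:512,::-1]; B=s["frame"][110:260,140:300,::-1]; B=cv2.resize(B,(400,375)); A=cv2.resize(A,None,fx=375/300,fy=375/300)[:,:400]
cv2.imwrite("pics/k.png",np.hstack([A,B]))
E
```

```text
[ 0.55890108 -0.02662028  0.19508022] [ 0.24237269 -0.63537537 -3.98851871] [-2.66439554e-01  3.26323516e-01 -2.01700361e-04]
(array([0.611913  , 0.01973092, 0.21213219, 0.01045878, 0.00891129]), 89, np.float64(0.21362704693445814))
(array([0.6119031 , 0.01973965, 0.2121308 , 0.01108527, 0.00918661]), 89, np.float64(0.21187845462797994))
(array([0.61197498, 0.01982183, 0.21185913, 0.00932029, 0.00477024]), 88, np.float64(0.23610070649405432))
```

View pics/k.png

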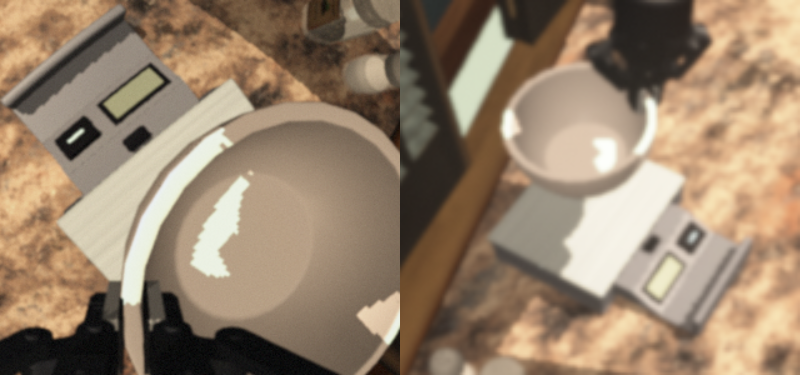

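The bowl is level after the tilt: rim centre (0.612, 0.020, 0.212) at 1° or less. The lock button is up and the panel is out.

>>> arm_command --rows '[{"fingers": -1, "dx": -0.0055, "dy": 0.0039, "dz": 0.015, "ax": 0, "ay": 0, "az": 0}, {"fingers": -1, "dx": 0, "dy": -0.0024, "dz": 0.02, "ax": 0, "ay": 0, "az": 0}, {"fingers": -1, "dx": 0, "dy": -0.0024, "dz": 0.02, "ax": 0, "ay": 0, "az": 0}, {"fingers": -1, "dx": 0, "dy": -0.0018, "dz": 0.015, "ax": 0, "ay": 0, "az": 0}, {"fingers": -1, "dx": 0, "dy": -0.0012, "dz": 0.01, "ax": 0, "ay": 0, "az": 0}, {"fingers": -1, "dx": 0, "dy": 0, "dz": 0, "ax": 0, "ay": 0, "az": 0}, {"fingers": -1, "dx": 0, "dy": 0, "dz": 0, "ax": 0, "ay": 0, "az": 0}]'

```text
time_s: 12.0
eef_pos: [0.5681, -0.0264, 0.1155]
tcp_rot: [0.027, 0.452, 0.89, 0.053]
ft_force: [0.9, 0.4, -3.8]
gripper_width: 0.08
grip_force: 39.8
```

```bash
python3 - <<'E'
from ring import *
c=cam("wrist"); o,p,R=pose(); print(p,o["ft_force"])
print(ringfit(c,[.620,.019,.13]))
E
```

```text
[ 0.56880267 -0.02658249  0.11627829] [ 0.17572412 -0.64103772 -4.21495347]
(array([0.62210902, 0.02016464, 0.13339188, 0.012934  , 0.00611208]), 89, np.float64(0.24331852084630903))
```

>>> arm_command --rows '[{"fingers": -1, "dx": 0.001, "dy": -0.0025, "dz": 0.005, "ax": 0, "ay": 0, "az": 0}, {"fingers": -1, "dx": 0, "dy": -0.0005, "dz": 0.004, "ax": 0, "ay": 0, "az": 0}, {"fingers": -1, "dx": 0, "dy": 0, "dz": 0.002, "ax": 0, "ay": 0, "az": 0}, {"fingers": -1, "dx": 0, "dy": 0, "dz": 0, "ax": 0, "ay": 0, "az": 0}]'

```text
time_s: 12.38
eef_pos: [0.5659, -0.0265, 0.1043]
tcp_rot: [0.027, 0.452, 0.89, 0.053]
ft_force: [0.6, 0.9, -4.2]
gripper_width: 0.087
grip_force: 39.8
```

>>> arm_command --rows '[{"fingers": -1, "dx": 0, "dy": 0, "dz": 0.001, "ax": 0, "ay": 0, "az": 0}, {"fingers": -1, "dx": 0, "dy": 0, "dz": 0.001, "ax": 0, "ay": 0, "az": 0}]'

```text
time_s: 12.55
eef_pos: [0.5666, -0.0265, 0.1027]
tcp_rot: [0.027, 0.452, 0.89, 0.053]
ft_force: [0.9, 1.1, -4.3]
gripper_width: 0.082
grip_force: 39.7
```

>>> arm_command --rows '[{"fingers": -1, "dx": 0, "dy": 0, "dz": 0.001, "ax": 0, "ay": 0, "az": 0}, {"fingers": -1, "dx": 0, "dy": 0, "dz": 0.0005, "ax": 0, "ay": 0, "az": 0}]'

```text
time_s: 12.72
eef_pos: [0.5666, -0.0264, 0.101]
tcp_rot: [0.027, 0.452, 0.89, 0.053]
ft_force: [-0.2, -0.2, -4.4]
gripper_width: 0.085
grip_force: 39.7
```

>>> arm_command --rows '[{"fingers": -1, "dx": 0, "dy": 0, "dz": 0.001, "ax": 0, "ay": 0, "az": 0}, {"fingers": -1, "dx": 0, "dy": 0, "dz": 0.001, "ax": 0, "ay": 0, "az": 0}]'

```text
time_s: 12.88
eef_pos: [0.5669, -0.0264, 0.0994]
tcp_rot: [0.027, 0.451, 0.89, 0.053]
ft_force: [-6.6, -3.5, 14.1]
gripper_width: 0.084
grip_force: 42.6
```

>>> arm_command --rows '[{"fingers": -1, "dx": 0, "dy": 0, "dz": -0.0008, "ax": 0, "ay": 0, "az": 0}, {"fingers": -1, "dx": 0, "dy": 0, "dz": 0, "ax": 0, "ay": 0, "az": 0}]' --squeeze 30

```text
time_s: 13.05
eef_pos: [0.5671, -0.0262, 0.1002]
tcp_rot: [0.028, 0.452, 0.89, 0.054]
ft_force: [0.6, 0.5, -3.8]
gripper_width: 0.079
grip_force: 39.8
```

>>> arm_command --rows '[{"fingers": -1, "dx": 0, "dy": 0, "dz": 0.0004, "ax": 0, "ay": 0, "az": 0}, {"fingers": 0.3, "dx": 0, "dy": 0, "dz": 0, "ax": 0, "ay": 0, "az": 0}, {"fingers": 0.3, "dx": 0, "dy": 0, "dz": 0, "ax": 0, "ay": 0, "az": 0}, {"fingers": 0.3, "dx": 0, "dy": 0, "dz": 0, "ax": 0, "ay": 0, "az": 0}, {"fingers": 0.3, "dx": 0, "dy": 0, "dz": 0, "ax": 0, "ay": 0, "az": 0}]'

```text
time_s: 13.47
eef_pos: [0.5671, -0.0263, 0.0997]
tcp_rot: [0.027, 0.452, 0.89, 0.054]
ft_force: [-0.2, 1.1, 1.0]
gripper_width: 0.637
grip_force: 0.0
```

>>> arm_command --rows '[{"fingers": 0.3, "dx": 0, "dy": 0, "dz": -0.02, "ax": 0, "ay": 0, "az": 0}, {"fingers": 0.3, "dx": 0, "dy": 0, "dz": -0.04, "ax": 0, "ay": 0, "az": 0}, {"fingers": 0.3, "dx": 0, "dy": 0, "dz": -0.04, "ax": 0.12, "ay": 0, "az": 0}, {"fingers": 0.3, "dx": 0, "dy": 0, "dz": -0.02, "ax": 0, "ay": 0, "az": 0}, {"fingers": 0.3, "dx": 0, "dy": 0, "dz": 0, "ax": 0, "ay": 0, "az": 0}]'

```text
time_s: 13.88
eef_pos: [0.5617, -0.0332, 0.2217]
tcp_rot: [0.006, 0.451, 0.892, 0.005]
ft_force: [0.9, 0.9, 0.2]
gripper_width: 0.646
grip_force: 0.0
```

```bash
python3 - <<'E'
from ring import *
c=cam("wrist"); o,p,R=pose(); print(p,o["ft_force"])
x=ringfit(c,[.620,.019,.12]);print(x, sf(x[0][:2]))
E=lambda q:None
k=np.array([-.1172,-.0365]); P=fs(*k); print("key",P)
go([*P,.15],165.4,30)
E
```

```text
[ 0.55985232 -0.03301499  0.21901436] [ 0.35111109  0.46840786 -0.16964185]
(array([0.6194643 , 0.01964189, 0.12279108, 0.04735343, 0.04059947]), 110, np.float64(0.3822940149930167)) [-0.0007  0.0005]
key [0.4974 0.0132]
t 13.93 tcp [ 0.5599 -0.033   0.219 ] F [ 0.35  0.47 -0.17] w 0.651 grip 0.0
turn(rotvec) [-0.1684 -0.495  -0.6688] shift now-axes [ 0.0745 -0.0238  0.0684] shift after turn [0.0969 0.029  0.0237] norm 0.104
```

>>> arm_command --rows '[{"fingers": -1, "dx": 0, "dy": 0, "dz": 0, "ax": -0.021, "ay": -0.062, "az": -0.0836}, {"fingers": -1, "dx": 0, "dy": 0, "dz": 0, "ax": -0.021, "ay": -0.062, "az": -0.0836}, {"fingers": -1, "dx": 0, "dy": 0, "dz": 0, "ax": -0.021, "ay": -0.062, "az": -0.0836}, {"fingers": -1, "dx": 0, "dy": 0, "dz": 0, "ax": -0.021, "ay": -0.062, "az": -0.0836}, {"fingers": -1, "dx": 0, "dy": 0, "dz": 0, "ax": -0.021, "ay": -0.062, "az": -0.0836}, {"fingers": -1, "dx": 0, "dy": 0, "dz": 0, "ax": -0.021, "ay": -0.062, "az": -0.0836}, {"fingers": -1, "dx": 0, "dy": 0, "dz": 0, "ax": -0.021, "ay": -0.062, "az": -0.0836}, {"fingers": -1, "dx": 0, "dy": 0, "dz": 0, "ax": -0.021, "ay": -0.062, "az": -0.0836}, {"fingers": -1, "dx": 0, "dy": 0, "dz": 0, "ax": 0, "ay": 0, "az": 0}, {"fingers": -1, "dx": 0, "dy": 0, "dz": 0, "ax": 0, "ay": 0, "az": 0}]'

```text
time_s: 14.77
eef_pos: [0.5549, -0.033, 0.2142]
tcp_rot: [0.251, 0.125, 0.959, -0.033]
ft_force: [-0.4, 0.3, -0.2]
gripper_width: 0.001
grip_force: 0.0
```

```bash
python3 - <<'E'
from h import *
go([.468,.021,.081],165.4,30); print(pose()[0]["q"].round(2), pose()[2].as_matrix().round(3).tolist())
E
```

```text
t 14.77 tcp [ 0.5549 -0.033   0.2142] F [-0.36  0.28 -0.17] w 0.001 grip 0.0
turn(rotvec) [-0.0024 -0.0108 -0.0032] shift now-axes [0.1506 0.03   0.0681] shift after turn [0.1512 0.0303 0.0665] norm 0.168
[-0.15  0.12  2.04 -0.12  0.47 -1.36] [[-0.842, 0.256, 0.474], [0.223, 0.967, -0.126], [-0.491, -0.001, -0.871]]
```

>>> arm_command --rows '[{"fingers": -1, "dx": 0.03, "dy": 0.006, "dz": 0, "ax": 0, "ay": -0.01, "az": 0}, {"fingers": -1, "dx": 0.03, "dy": 0.006, "dz": 0, "ax": 0, "ay": 0, "az": 0}, {"fingers": -1, "dx": 0.03, "dy": 0.006, "dz": 0, "ax": 0, "ay": 0, "az": 0}, {"fingers": -1, "dx": 0.03, "dy": 0.006, "dz": 0.01, "ax": 0, "ay": 0, "az": 0}, {"fingers": -1, "dx": 0.03, "dy": 0.006, "dz": 0.02, "ax": 0, "ay": 0, "az": 0}, {"fingers": -1, "dx": 0, "dy": 0, "dz": 0.02, "ax": 0, "ay": 0, "az": 0}, {"fingers": -1, "dx": 0, "dy": 0, "dz": 0, "ax": 0, "ay": 0, "az": 0}, {"fingers": -1, "dx": 0, "dy": 0, "dz": 0, "ax": 0, "ay": 0, "az": 0}]'

```text
time_s: 15.43
eef_pos: [0.4789, 0.013, 0.1269]
tcp_rot: [0.256, 0.126, 0.958, -0.042]
ft_force: [0.3, 0.1, 1.1]
gripper_width: -0.004
grip_force: 0.0
```

```bash
python3 - <<'E'
from h import *
go([.4974,.0132,.029],165.4,30); print(pose()[0]["q"].round(2))
c=cam("wrist"); print(proj(c,[.4974,.0132,.029],True))
g=c["frame"][:,:,:]; save(c,"l")
m=(cv2.cvtColor(g,7)); print(m[100:320:12,150:360:12])
E
```

```text
t 15.43 tcp [0.4789 0.013  0.1269] F [0.28 0.06 1.09] w -0.004 grip 0.0
turn(rotvec) [-0.0195 -0.     -0.0024] shift now-axes [0.0335 0.0066 0.0936] shift after turn [0.0335 0.0049 0.0937] norm 0.1
[-0.01  0.21  2.28 -0.8   0.2  -0.56]
[265.32410051 150.92716493]
[[188 163 159 175 161 128 166 171 166 169 167 168 168 166 166 168 170 169]
 [137 171 180 166 180 177 164 168 166 167 166 169 169 167 168 168 168 169]
 [188 200 195 228 217 212 200 229 227 224 223 222 218 212 205 188 181 175]
 [219 227 223 214 220 219 223 233  57  54  49  40 214 100 128 106  80  52]
 [192 203 224 219 199 231 233 231  62 254 255  37 210 179 152 114 104 106]
 [195 210 172 122 154 182 187 226  55  48  40  42 206  74  96  97  99 104]
 [196 153 178 175 177 171 169 195 194 189 182 184  86  90  88  91  85  87]
 [162 185 146 123 141 119 115 168 169  89  87  87  10  22  48  89  90  86]
 [201 155 170 175 173 121 112  95  95  71  67  70  69  70  69  67  70  70]
 [209 191 183 158 176 235 235 235 236 236 236 236 155 138 138 137 143 138]
 [201 207 196 173 155 234 234 234 234 235 235 234 236 204 135 137 134 137]
 [ 89 107 144 179 179 233 233 229  84  14 113 105 105 107 107 116 134 133]
 [126 129 130 143 159 235 236  16  80  15  80  28 162 164 129 125 119 105]
 [155  92 120 109 141 180 232  20  98  21  61  15 192 190 184 177 133 125]
 [ 65 106  16  19  15 130  20  14  19  28  14  18  19 209  17  19  25 137]
 [ 21  15   9  24  23  15  23  15  28  20  17  22  11  19  32  20  20  19]
 [ 17  24  28  24  27  18  16  17  16  27  19  19  18  14  31  25  27  15]
 [ 28  61  93  25  22  20  14  10  22 230  21  13  15  15  22  31 250  54]
 [ 35  24  13  31  12  24  21  14  21 222  20  13  15  11  19  29  15 221]]
```

>>> arm_command --rows '[{"fingers": -1, "dx": 0, "dy": 0, "dz": -0.01, "ax": -0.007, "ay": 0.087, "az": 0}, {"fingers": -1, "dx": 0, "dy": 0, "dz": 0, "ax": -0.007, "ay": 0.087, "az": 0}, {"fingers": -1, "dx": 0, "dy": 0, "dz": 0, "ax": -0.006, "ay": 0.087, "az": 0}, {"fingers": -1, "dx": 0, "dy": 0, "dz": 0, "ax": 0, "ay": 0, "az": 0}, {"fingers": -1, "dx": 0, "dy": 0, "dz": 0, "ax": 0, "ay": 0, "az": 0}]'

```text
time_s: 15.9
eef_pos: [0.4788, 0.0012, 0.1323]
tcp_rot: [0.191, 0.135, 0.971, -0.042]
ft_force: [0.4, -0.0, -0.4]
gripper_width: -0.002
grip_force: 0.0
```

```bash
python3 - <<'E'
from h import *
P=fs(-.1415,-.037); print(P); go([*P,.053],165.4,15); o=pose()[0]; print(o["q"].round(2)); 
c=cam("wrist"); import pickle; pickle.dump(c,open("w11.pkl","wb"))
k=fs(-.117,-.037); print("pred",proj(c,[*k,.029],True))
g=cv2.cvtColor(c["frame"],7); m=(g<70).astype(np.uint8); n,l,st,ce=cv2.connectedComponentsWithStats(m)
for i in range(1,n):
    if 150<st[i,4]<3000: print(st[i],ce[i])
E
```

```text
[0.4737 0.0189]
t 15.9 tcp [0.4788 0.0012 0.1323] F [ 0.43 -0.03 -0.38] w -0.002 grip 0.0
turn(rotvec) [-0.0371  0.1311 -0.0171] shift now-axes [0.0392 0.0179 0.069 ] shift after turn [0.0296 0.0158 0.0742] norm 0.081
[-0.05  0.2   2.17 -0.29  0.41 -1.1 ]
pred [280.20811332 159.14531621]
[ 451   33   61   66 2958] [484.84989858  66.9137931 ]
[315 141  65  32 472] [344.19067797 157.00847458]
[259 144  40  26 849] [278.71495878 156.46289753]
[488 152  24  15 206] [498.94660194 159.2184466 ]
[ 254  177  184   45 1262] [386.71711569 199.34389857]
[306 186  28  17 396] [319.80050505 194.16666667]
[464 189  21  28 327] [474.68807339 203.        ]
[418 234  50  20 484] [443.17561983 244.90702479]
[399 261  83  27 466] [440.46781116 274.14377682]
[ 41 264  37  29 615] [ 60.49268293 276.96747967]
```

>>> arm_command --rows '[{"fingers": -1, "dx": 0, "dy": 0, "dz": 0, "ax": -0.018, "ay": 0.065, "az": -0.008}, {"fingers": -1, "dx": 0, "dy": 0, "dz": 0, "ax": -0.018, "ay": 0.065, "az": -0.008}, {"fingers": -1, "dx": 0, "dy": 0, "dz": 0, "ax": 0, "ay": 0, "az": 0}, {"fingers": -1, "dx": 0, "dy": 0, "dz": 0, "ax": 0, "ay": 0, "az": 0}]'

```text
time_s: 16.28
eef_pos: [0.4767, 0.0009, 0.1306]
tcp_rot: [0.128, 0.126, 0.983, -0.018]
ft_force: [0.8, -0.6, -0.2]
gripper_width: 0.001
grip_force: 0.0
```

```bash
python3 - <<'E'
from h import *
P=fs(-.1415,-.037); go([*P,.053],165.4,15); o=pose()[0]; print(o["q"].round(2))
E
```

```text
t 16.28 tcp [0.4767 0.0009 0.1306] F [ 0.76 -0.62 -0.22] w 0.001 grip 0.0
turn(rotvec) [-0.004  -0.0015  0.0004] shift now-axes [0.0272 0.017  0.073 ] shift after turn [0.0273 0.0167 0.073 ] norm 0.08
[-0.11  0.22  2.09 -0.07  0.59 -1.37]
```

>>> arm_command --rows '[{"fingers": -1, "dx": 0.014, "dy": 0.0085, "dz": 0.02, "ax": 0, "ay": 0, "az": 0}, {"fingers": -1, "dx": 0.013, "dy": 0.0085, "dz": 0.02, "ax": 0, "ay": 0, "az": 0}, {"fingers": -1, "dx": 0, "dy": 0, "dz": 0.02, "ax": 0, "ay": 0, "az": 0}, {"fingers": -1, "dx": 0, "dy": 0, "dz": 0.013, "ax": 0, "ay": 0, "az": 0}, {"fingers": -1, "dx": 0, "dy": 0, "dz": 0, "ax": 0, "ay": 0, "az": 0}, {"fingers": -1, "dx": 0, "dy": 0, "dz": 0, "ax": 0, "ay": 0, "az": 0}]'

```text
time_s: 16.78
eef_pos: [0.4714, 0.0204, 0.0522]
tcp_rot: [0.126, 0.125, 0.984, -0.018]
ft_force: [-0.1, -0.2, -0.6]
gripper_width: 0.0
grip_force: 0.0
```

```bash
python3 - <<'E'
from h import *
P=fs(-.1265,-.037); go([*P,.027],165.4,15); o=pose()[0]; print(o["q"].round(2), sf(o["eef_pos"]))
E
```

```text
t 16.78 tcp [0.4714 0.0204 0.0522] F [-0.13 -0.24 -0.64] w 0.0 grip 0.0
turn(rotvec) [-0.0027 -0.0062  0.0033] shift now-axes [-0.0108 -0.0009  0.0289] shift after turn [-0.0106 -0.0009  0.029 ] norm 0.031
[-0.06  0.38  2.17 -0.15  0.35 -1.25] [-0.1442 -0.0361]
```

Now approach the key along its normal.

>>> arm_command --rows '[{"fingers": -1, "dx": -0.004, "dy": -0.001, "dz": 0.008, "ax": 0, "ay": 0, "az": 0}, {"fingers": -1, "dx": -0.003, "dy": 0, "dz": 0.008, "ax": 0, "ay": 0, "az": 0}, {"fingers": -1, "dx": -0.002, "dy": 0, "dz": 0.006, "ax": 0, "ay": 0, "az": 0}, {"fingers": -1, "dx": 0, "dy": 0, "dz": 0, "ax": 0, "ay": 0, "az": 0}]'

```text
time_s: 17.12
eef_pos: [0.4883, 0.0151, 0.0337]
tcp_rot: [0.128, 0.125, 0.984, -0.017]
ft_force: [0.8, -1.4, 0.4]
gripper_width: 0.0
grip_force: 0.0
```

>>> arm_command --rows '[{"fingers": -1, "dx": -0.0005, "dy": 0, "dz": 0.002, "ax": 0, "ay": 0, "az": 0}, {"fingers": -1, "dx": -0.0005, "dy": 0, "dz": 0.002, "ax": 0, "ay": 0, "az": 0}]'

```text
time_s: 17.28
eef_pos: [0.489, 0.0149, 0.0305]
tcp_rot: [0.127, 0.125, 0.984, -0.017]
ft_force: [0.3, -0.6, -0.3]
gripper_width: -0.001
grip_force: 0.0
```

>>> arm_command --rows '[{"fingers": -1, "dx": -0.0005, "dy": 0, "dz": 0.002, "ax": 0, "ay": 0, "az": 0}, {"fingers": -1, "dx": -0.0005, "dy": 0, "dz": 0.002, "ax": 0, "ay": 0, "az": 0}]'

```text
time_s: 17.45
eef_pos: [0.4908, 0.0144, 0.0269]
tcp_rot: [0.127, 0.125, 0.984, -0.017]
ft_force: [-0.8, -0.1, 3.7]
gripper_width: 0.002
grip_force: 1.8
```

Contact with the key.

>>> arm_command --rows '[{"fingers": -1, "dx": -0.0005, "dy": 0, "dz": 0.0015, "ax": 0, "ay": 0, "az": 0}, {"fingers": -1, "dx": -0.0002, "dy": 0, "dz": 0.001, "ax": 0, "ay": 0, "az": 0}]'

```text
time_s: 17.62
eef_pos: [0.4922, 0.0141, 0.0247]
tcp_rot: [0.127, 0.125, 0.984, -0.017]
ft_force: [-2.2, -0.4, 4.4]
gripper_width: 0.001
grip_force: 2.7
```

>>> arm_command --rows '[{"fingers": -1, "dx": -0.0003, "dy": 0, "dz": 0.001, "ax": 0, "ay": 0, "az": 0}, {"fingers": -1, "dx": -0.0002, "dy": 0, "dz": 0.001, "ax": 0, "ay": 0, "az": 0}]'

```text
time_s: 17.78
eef_pos: [0.4945, 0.0136, 0.0237]
tcp_rot: [0.129, 0.125, 0.984, -0.017]
ft_force: [-2.8, -3.8, 17.4]
gripper_width: -0.0
grip_force: 7.9
```

>>> arm_command --rows '[{"fingers": -1, "dx": 0, "dy": 0, "dz": 0, "ax": 0, "ay": 0, "az": 0}]'

```text
time_s: 17.87
eef_pos: [0.495, 0.0135, 0.0239]
tcp_rot: [0.129, 0.125, 0.984, -0.017]
ft_force: [-2.8, -2.6, 13.4]
gripper_width: -0.002
grip_force: 6.0
```

>>> arm_command --rows '[{"fingers": -1, "dx": 0.001, "dy": 0, "dz": -0.004, "ax": 0, "ay": 0, "az": 0}, {"fingers": -1, "dx": 0.001, "dy": 0, "dz": -0.008, "ax": 0, "ay": 0, "az": 0}, {"fingers": -1, "dx": 0.004, "dy": 0, "dz": -0.02, "ax": 0, "ay": 0, "az": 0}, {"fingers": 1, "dx": 0.01, "dy": 0, "dz": -0.04, "ax": 0, "ay": 0, "az": 0}, {"fingers": 1, "dx": 0, "dy": 0, "dz": -0.04, "ax": 0, "ay": 0.065, "az": 0}, {"fingers": 1, "dx": 0, "dy": 0, "dz": -0.04, "ax": 0, "ay": 0.065, "az": 0}, {"fingers": 1, "dx": 0, "dy": 0, "dz": -0.04, "ax": 0, "ay": 0.065, "az": 0}, {"fingers": 1, "dx": 0, "dy": 0, "dz": 0, "ax": 0, "ay": 0.065, "az": 0}, {"fingers": 1, "dx": 0, "dy": 0, "dz": 0, "ax": 0, "ay": 0, "az": 0}, {"fingers": 1, "dx": 0, "dy": 0, "dz": 0, "ax": 0, "ay": 0, "az": 0}]'

```text
time_s: 18.7
eef_pos: [0.4403, 0.0275, 0.1958]
tcp_rot: [0.007, 0.127, 0.992, -0.003]
ft_force: [-0.1, 0.0, 0.1]
gripper_width: 0.971
grip_force: 0.0
```

```bash
python3 - <<'E'
from h import *
go([.43,.322,.2],195); go([.43,.322,.2],210)
E
```

```text
t 18.7 tcp [0.4403 0.0275 0.1958] F [-0.13  0.02  0.11] w 0.971 grip 0.0
turn(rotvec) [-0.0076  0.0136 -0.516 ] shift now-axes [ 0.084   0.2824 -0.0065] shift after turn [-0.0663  0.2872 -0.0042] norm 0.295
t 18.7 tcp [0.4403 0.0275 0.1958] F [-0.13  0.02  0.11] w 0.971 grip 0.0
turn(rotvec) [-0.0094  0.0127 -0.7778] shift now-axes [ 0.084   0.2824 -0.0065] shift after turn [-0.1383  0.2602 -0.0042] norm 0.295
```

>>> arm_command --rows '[{"fingers": 1, "dx": 0.01, "dy": 0.0345, "dz": 0, "ax": 0, "ay": 0.013, "az": 0}, {"fingers": 1, "dx": 0.01, "dy": 0.0345, "dz": 0, "ax": 0, "ay": 0, "az": 0}, {"fingers": 1, "dx": 0.01, "dy": 0.0345, "dz": 0, "ax": 0, "ay": 0, "az": 0}, {"fingers": 1, "dx": 0.01, "dy": 0.0345, "dz": 0, "ax": 0, "ay": 0, "az": 0}, {"fingers": 1, "dx": 0.01, "dy": 0.0345, "dz": 0, "ax": 0, "ay": 0, "az": 0}, {"fingers": 1, "dx": 0.01, "dy": 0.0345, "dz": 0, "ax": 0, "ay": 0, "az": 0}, {"fingers": 1, "dx": 0.01, "dy": 0.0345, "dz": 0, "ax": 0, "ay": 0, "az": 0}, {"fingers": 1, "dx": 0.01, "dy": 0.0345, "dz": 0, "ax": 0, "ay": 0, "az": 0}, {"fingers": 1, "dx": 0, "dy": 0, "dz": 0, "ax": 0, "ay": 0, "az": 0}, {"fingers": 1, "dx": 0, "dy": 0, "dz": 0, "ax": 0, "ay": 0, "az": 0}]'

```text
time_s: 19.53
eef_pos: [0.4294, 0.3154, 0.1923]
tcp_rot: [-0.001, 0.125, 0.992, -0.003]
ft_force: [0.7, -0.5, -0.9]
gripper_width: 1.0
grip_force: 0.0
```

```bash
python3 - <<'E'
from h import *
import pickle
c=cam("wrist"); pickle.dump(c,open("w12.pkl","wb")); w1=pickle.load(open("w1.pkl","rb"))
def rect(c,z,cx=.4305,cy=.322,h=.055,n=110):
    g=np.linspace(-h,h,n); X,Y=np.meshgrid(cx+g,cy+g,indexing="ij"); q=np.array([[proj(c,[X[i,j],Y[i,j],z],True) for j in range(n)] for i in range(n)],np.float32)
    return cv2.remap(c["frame"],q[...,0],q[...,1],1)
for z in (0,.015,.03,.045):
    A=rect(w1,z);B=rect(c,z); f_=lambda a:cv2.cvtColor(a,7).astype(np.float32); W=cv2.createHanningWindow((110,110),5)
    print(z,cv2.phaseCorrelate(f_(A)[20:90,20:90],f_(B)[20:90,20:90],cv2.createHanningWindow((70,70),5)))
B=rect(c,.03).astype(float); hsv=cv2.cvtColor(B.astype(np.uint8),cv2.COLOR_RGB2Lab)
print("saturation-ish b channel & L, mm grid, rows +x, cols +y")
b=cv2.blur(hsv,(5,5)); print(b[::8,::8,2]); print(b[::8,::8,1])
go([.43,.322,.03],165.4)
E
```

```text
0 ((-1.8551629527164977, 1.6230640280045563), 1.132975004337452)
0.015 ((-0.9022878859954915, 0.9255886938725482), 0.8150635828942429)
0.03 ((-0.796639711251828, 0.3037957463116925), 0.9909666073910984)
0.045 ((0.24687709464096486, -0.34513874998064153), 1.0084840802498807)
saturation-ish b channel & L, mm grid, rows +x, cols +y
[[149 150 147 145 147 144 145 142 144 146 150 150 154 156]
 [147 149 149 148 147 142 142 139 143 144 146 146 148 159]
 [149 150 149 149 149 143 144 143 141 142 144 147 149 158]
 [150 150 150 150 150 146 146 143 143 141 146 145 147 152]
 [149 150 150 150 149 147 146 143 144 143 145 146 148 147]
 [149 148 150 150 149 147 148 146 146 143 144 146 149 148]
 [148 149 150 149 146 148 148 147 146 145 142 145 145 148]
 [145 148 149 147 146 148 146 145 145 144 144 146 145 142]
 [151 144 139 148 146 146 144 144 144 144 142 145 143 141]
 [156 152 148 140 146 146 146 145 144 141 142 138 137 136]
 [154 156 149 150 144 147 147 144 140 144 143 136 135 136]
 [157 156 149 147 146 146 150 148 142 139 139 135 133 134]
 [156 157 152 150 150 150 150 148 142 139 138 137 133 135]
 [
[... 386 characters left out ...]
 137 135 135 136 136 136]
 [137 136 136 136 138 137 136 136 136 136 136 135 133 137]
 [134 135 136 137 136 137 136 137 137 137 137 137 136 134]
 [135 134 132 136 137 137 137 136 137 136 135 136 136 135]
 [130 135 135 133 135 138 138 138 136 136 135 132 131 131]
 [128 136 136 135 133 135 136 137 135 135 135 132 131 132]
 [130 128 136 135 135 135 136 137 134 134 133 130 130 130]
 [128 129 136 136 136 136 136 137 135 133 131 130 130 131]
 [130 129 132 135 135 135 136 137 135 134 134 132 133 132]]
t 19.58 tcp [0.4296 0.3142 0.1925] F [-1.23 -0.84  0.78] w 0.997 grip 0.0
turn(rotvec) [-0.0073 -0.0021  0.0032] shift now-axes [0.0012 0.0089 0.1624] shift after turn [0.0015 0.0077 0.1625] norm 0.163
```

>>> arm_command --rows '[{"fingers": 1, "dx": 0.001, "dy": 0.008, "dz": 0.03, "ax": -0.007, "ay": 0, "az": 0}, {"fingers": 1, "dx": 0, "dy": 0, "dz": 0.035, "ax": 0, "ay": 0, "az": 0}, {"fingers": 1, "dx": 0, "dy": 0, "dz": 0.035, "ax": 0, "ay": 0, "az": 0}, {"fingers": 1, "dx": 0, "dy": 0, "dz": 0.035, "ax": 0, "ay": 0, "az": 0}, {"fingers": 1, "dx": 0, "dy": 0, "dz": 0.025, "ax": 0, "ay": 0, "az": 0}, {"fingers": 1, "dx": 0, "dy": 0, "dz": 0.013, "ax": 0, "ay": 0, "az": 0}, {"fingers": 1, "dx": 0, "dy": 0, "dz": 0, "ax": 0, "ay": 0, "az": 0}, {"fingers": 1, "dx": 0, "dy": 0, "dz": 0, "ax": 0, "ay": 0, "az": 0}]'

```text
time_s: 20.25
eef_pos: [0.4317, 0.321, 0.0207]
tcp_rot: [-0.001, 0.127, 0.992, 0.0]
ft_force: [0.4, -0.1, 0.2]
gripper_width: 0.998
grip_force: 0.0
```

>>> arm_command --rows '[{"fingers": -1, "dx": 0, "dy": 0, "dz": 0, "ax": 0, "ay": 0, "az": 0}, {"fingers": -1, "dx": 0, "dy": 0, "dz": 0, "ax": 0, "ay": 0, "az": 0}, {"fingers": -1, "dx": 0, "dy": 0, "dz": 0, "ax": 0, "ay": 0, "az": 0}, {"fingers": -1, "dx": 0, "dy": 0, "dz": 0, "ax": 0, "ay": 0, "az": 0}, {"fingers": -1, "dx": 0, "dy": 0, "dz": 0, "ax": 0, "ay": 0, "az": 0}]' --squeeze 22

```text
time_s: 20.67
eef_pos: [0.434, 0.3234, 0.0234]
tcp_rot: [0.002, 0.126, 0.992, 0.002]
ft_force: [-1.2, -2.2, 7.8]
gripper_width: 0.612
grip_force: 21.9
```

>>> arm_command --rows '[{"fingers": -1, "dx": 0, "dy": 0, "dz": -0.01, "ax": 0, "ay": 0, "az": 0}, {"fingers": -1, "dx": 0, "dy": 0, "dz": -0.025, "ax": 0, "ay": 0, "az": 0}, {"fingers": -1, "dx": 0, "dy": 0, "dz": -0.035, "ax": 0, "ay": 0, "az": 0}, {"fingers": -1, "dx": 0, "dy": 0, "dz": -0.035, "ax": 0, "ay": 0, "az": 0}, {"fingers": -1, "dx": 0, "dy": 0, "dz": -0.035, "ax": 0, "ay": 0, "az": 0}, {"fingers": -1, "dx": 0, "dy": 0, "dz": -0.03, "ax": 0, "ay": 0, "az": 0}, {"fingers": -1, "dx": 0, "dy": 0, "dz": -0.01, "ax": 0, "ay": 0, "az": 0}, {"fingers": -1, "dx": 0, "dy": 0, "dz": 0, "ax": 0, "ay": 0, "az": 0}, {"fingers": -1, "dx": 0, "dy": 0, "dz": 0, "ax": 0, "ay": 0, "az": 0}]'

```text
time_s: 21.42
eef_pos: [0.4327, 0.3226, 0.2021]
tcp_rot: [0.001, 0.127, 0.992, 0.002]
ft_force: [0.0, -0.4, -1.1]
gripper_width: 0.61
grip_force: 22.9
```

```bash
python3 - <<'E'
from h import *
go([.6195,.0196,.195],165.4)
c=cam("wrist"); import pickle; pickle.dump(c,open("w13.pkl","wb"))
print(proj(c,[.434,.3234,.21],True), proj(c,[.4305,.322,.03],True)); print(cv2.cvtColor(c["frame"],7)[150:290:12,170:350:10])
E
```

```text
t 21.42 tcp [0.4327 0.3226 0.2021] F [ 0.01 -0.38 -1.14] w 0.61 grip 22.9
turn(rotvec) [0.004  0.0014 0.0011] shift now-axes [-0.2568 -0.2465  0.0065] shift after turn [-0.2571 -0.2461  0.0071] norm 0.356
[259.36644397 248.39918801] [255.04461038 169.25933934]
[[231 218 101 138 134 142 144 128 111 107  98 101 132 119 189 227 203 222]
 [235 228 232 125 130 137 140 126 104 103 103 107 112  94  94 175 193 177]
 [180 204 194 201 127 133 135 118 121 102  71  67  86  52  51 110 126 119]
 [ 24 124 133 133  71  75 104 117 117  95 106 107  72  62  55  43 100 132]
 [ 19  17 102 216 240 143 131 143  94 147 135 112 106  52  61  68  76 159]
 [ 23  14  43 149 227 126 158 177 150 149 150 131 139 126  51  71 100 139]
 [ 15   9 135 189 225 180 176 178 159 181 152 121 107 125  62  51  51  86]
 [141 148  77  15 153 192 189 182 168 165 156 150 117 106  23  86  91  69]
 [173  32  81  11 172 176 184 186 158 141 106 107 111 118  15  43  73  27]
 [ 21 107  22  10 185 171 175 173 141  99 113 113 132 105  19  23 110  13]
 [ 17  19  32   3 214 182 166 113 114 128 139 137 100 132  23  25  19  16]
 [ 18  16  18  24 226 183 187 143 138 134 148 110  81  89  41  28  12  17]]
```

>>> arm_command --rows '[{"fingers": -1, "dx": -0.0115, "dy": -0.0115, "dz": 0, "ax": 0, "ay": 0, "az": 0}, {"fingers": -1, "dx": -0.0235, "dy": -0.0225, "dz": 0, "ax": 0, "ay": 0, "az": 0}, {"fingers": -1, "dx": -0.0235, "dy": -0.0225, "dz": 0, "ax": 0, "ay": 0, "az": 0}, {"fingers": -1, "dx": -0.0235, "dy": -0.0225, "dz": 0, "ax": 0, "ay": 0, "az": 0}, {"fingers": -1, "dx": -0.0235, "dy": -0.0225, "dz": 0, "ax": 0, "ay": 0, "az": 0}, {"fingers": -1, "dx": -0.0235, "dy": -0.0225, "dz": 0, "ax": 0, "ay": 0, "az": 0}, {"fingers": -1, "dx": -0.0235, "dy": -0.0225, "dz": 0, "ax": 0, "ay": 0, "az": 0}, {"fingers": -1, "dx": -0.0235, "dy": -0.0225, "dz": 0, "ax": 0, "ay": 0, "az": 0}, {"fingers": -1, "dx": -0.0235, "dy": -0.0225, "dz": 0, "ax": 0, "ay": 0, "az": 0}, {"fingers": -1, "dx": -0.0235, "dy": -0.0225, "dz": 0, "ax": 0, "ay": 0, "az": 0}, {"fingers": -1, "dx": -0.021, "dy": -0.02, "dz": 0, "ax": 0, "ay": 0, "az": 0}, {"fingers": -1, "dx": -0.013, "dy": -0.013, "dz": 0, "ax": 0, "ay": 0, "az": 0}]'

```text
time_s: 22.47
eef_pos: [0.6197, 0.0164, 0.1983]
tcp_rot: [-0.001, 0.127, 0.992, 0.001]
ft_force: [-0.3, 0.4, -0.6]
gripper_width: 0.603
grip_force: 22.9
```

>>> arm_command --rows '[{"fingers": -1, "dx": 0, "dy": 0, "dz": 0, "ax": 0, "ay": 0, "az": 0}, {"fingers": -1, "dx": 0, "dy": 0, "dz": 0, "ax": 0, "ay": 0, "az": 0}]'

```text
time_s: 22.63
eef_pos: [0.6187, 0.0186, 0.199]
tcp_rot: [-0.001, 0.127, 0.992, 0.002]
ft_force: [0.3, 0.9, -1.5]
gripper_width: 0.607
grip_force: 22.9
```

```bash
python3 - <<'E'
from ring import *
go([.6195,.0196,.085],165.4)
c=cam("wrist"); x=ringfit(c,[.6195,.0196,.12]); print(x)
E
```

```text
t 22.63 tcp [0.6187 0.0186 0.199 ] F [ 0.27  0.88 -1.52] w 0.607 grip 22.9
turn(rotvec) [ 0.0029 -0.0033 -0.0008] shift now-axes [-0.0009  0.0008  0.114 ] shift after turn [-0.0006  0.0012  0.114 ] norm 0.114
(array([ 0.61960803,  0.02042961,  0.11739447, -0.04043704,  0.02960788]), 104, np.float64(0.31822733594668917))
```

>>> arm_command --rows '[{"fingers": -1, "dx": 0, "dy": 0.001, "dz": 0.02, "ax": 0, "ay": 0, "az": 0}, {"fingers": -1, "dx": 0, "dy": 0, "dz": 0.025, "ax": 0, "ay": 0, "az": 0}, {"fingers": -1, "dx": 0, "dy": 0, "dz": 0.025, "ax": 0, "ay": 0, "az": 0}, {"fingers": -1, "dx": 0, "dy": 0, "dz": 0.02, "ax": 0, "ay": 0, "az": 0}, {"fingers": -1, "dx": 0, "dy": 0, "dz": 0.013, "ax": 0, "ay": 0, "az": 0}, {"fingers": -1, "dx": 0, "dy": 0, "dz": 0.005, "ax": 0, "ay": 0, "az": 0}, {"fingers": -1, "dx": 0, "dy": 0, "dz": 0, "ax": 0, "ay": 0, "az": 0}, {"fingers": -1, "dx": 0, "dy": 0, "dz": 0, "ax": 0, "ay": 0, "az": 0}]'

```text
time_s: 23.35
eef_pos: [0.6197, 0.0212, 0.0933]
tcp_rot: [0.0, 0.126, 0.992, 0.002]
ft_force: [-0.4, 0.3, -0.6]
gripper_width: 0.605
grip_force: 22.9
```

>>> arm_command --rows '[{"fingers": -1, "dx": 0, "dy": 0, "dz": 0.0015, "ax": 0, "ay": 0, "az": 0}, {"fingers": -1, "dx": 0, "dy": 0, "dz": 0.0015, "ax": 0, "ay": 0, "az": 0}]'

```text
time_s: 23.52
eef_pos: [0.6209, 0.0205, 0.0913]
tcp_rot: [0.002, 0.126, 0.992, 0.002]
ft_force: [0.8, -0.0, -0.1]
gripper_width: 0.604
grip_force: 22.9
```

>>> arm_command --rows '[{"fingers": -1, "dx": 0, "dy": 0, "dz": 0.0015, "ax": 0, "ay": 0, "az": 0}, {"fingers": -1, "dx": 0, "dy": 0, "dz": 0.001, "ax": 0, "ay": 0, "az": 0}, {"fingers": -1, "dx": 0, "dy": 0, "dz": 0.001, "ax": 0, "ay": 0, "az": 0}]'

```text
time_s: 23.77
eef_pos: [0.6201, 0.0202, 0.0867]
tcp_rot: [0.001, 0.127, 0.992, 0.001]
ft_force: [-0.1, -0.3, -0.8]
gripper_width: 0.606
grip_force: 22.9
```

>>> arm_command --rows '[{"fingers": -1, "dx": 0, "dy": 0, "dz": 0.001, "ax": 0, "ay": 0, "az": 0}, {"fingers": -1, "dx": 0, "dy": 0, "dz": 0.0008, "ax": 0, "ay": 0, "az": 0}]'

```text
time_s: 23.93
eef_pos: [0.62, 0.0202, 0.0846]
tcp_rot: [0.0, 0.127, 0.992, 0.001]
ft_force: [-0.5, -0.7, 0.0]
gripper_width: 0.605
grip_force: 22.9
```

>>> arm_command --rows '[{"fingers": -1, "dx": 0, "dy": 0, "dz": 0.0008, "ax": 0, "ay": 0, "az": 0}, {"fingers": -1, "dx": 0, "dy": 0, "dz": 0.0007, "ax": 0, "ay": 0, "az": 0}]'

```text
time_s: 24.1
eef_pos: [0.62, 0.0202, 0.0834]
tcp_rot: [0.0, 0.127, 0.992, 0.001]
ft_force: [-2.3, -0.5, 9.1]
gripper_width: 0.605
grip_force: 25.1
```

>>> arm_command --rows '[{"fingers": -1, "dx": 0, "dy": 0, "dz": -0.0005, "ax": 0, "ay": 0, "az": 0}, {"fingers": 0.5, "dx": 0, "dy": 0, "dz": 0, "ax": 0, "ay": 0, "az": 0}, {"fingers": 0.5, "dx": 0, "dy": 0, "dz": 0, "ax": 0, "ay": 0, "az": 0}, {"fingers": 0.5, "dx": 0, "dy": 0, "dz": 0, "ax": 0, "ay": 0, "az": 0}]'

```text
time_s: 24.43
eef_pos: [0.62, 0.0203, 0.0836]
tcp_rot: [0.0, 0.127, 0.992, 0.001]
ft_force: [-1.0, -0.4, 0.3]
gripper_width: 0.75
grip_force: 0.0
```

>>> arm_command --rows '[{"fingers": 0.5, "dx": 0, "dy": 0, "dz": -0.005, "ax": 0, "ay": 0, "az": 0}, {"fingers": 0.5, "dx": 0, "dy": 0, "dz": -0.015, "ax": 0, "ay": 0, "az": 0}, {"fingers": 0.5, "dx": 0, "dy": 0, "dz": -0.03, "ax": 0, "ay": 0, "az": 0}, {"fingers": 0.5, "dx": 0, "dy": 0, "dz": -0.04, "ax": 0, "ay": 0, "az": 0}, {"fingers": 0.5, "dx": 0, "dy": 0, "dz": -0.03, "ax": 0, "ay": 0, "az": 0}, {"fingers": 0.5, "dx": 0, "dy": 0, "dz": 0, "ax": 0, "ay": 0, "az": 0}, {"fingers": 0.5, "dx": 0, "dy": 0, "dz": 0, "ax": 0, "ay": 0, "az": 0}]'

```text
time_s: 25.02
eef_pos: [0.6216, 0.0198, 0.2064]
tcp_rot: [0.003, 0.127, 0.992, 0.002]
ft_force: [-1.0, 0.4, -0.8]
gripper_width: 0.747
grip_force: 0.0
```

```bash
python3 - <<'E'
from ring import *
import pickle
c=cam("wrist"); s=cam("side"); w5=pickle.load(open("w5.pkl","rb")); s9=pickle.load(open("w9.pkl","rb"))[1]; s5=pickle.load(open("s5.pkl","rb"))
go([.6195,.0196,.085],165.4)
x=ringfit(c,[.6195,.0196,.12]); print(x,sf(x[0][:2]))
# panel/key still in place? compare side view around panel
f_=lambda q:cv2.cvtColor(q["frame"],7)[185:245,228:275].astype(np.float32)
A=f_(s5); print("panel side shift",cv2.phaseCorrelate(A,f_(s),cv2.createHanningWindow(A.shape[::-1],5)))
B=cv2.cvtColor(s["frame"],7); t=cam("top"); t0=pickle.load(open("top0.pkl","rb"))
d=cv2.absdiff(t["frame"],t0["frame"]).max(2)
for n,(u,v) in dict(jar=(263,261),glass=(498,258),pickles=(560,252),shaker=(273,235),black=(290,336),garlicold=(247,344)).items():
    u,v=int(u/1.55),int(v/1.55); print(n,d[v-6:v+7,u-6:u+7].mean().round(1))
print(proj(c,[.6195,.0196,.1],True)); g=c["frame"]; P=proj(c,[.6195,.0196,.1],True).astype(int); print(cv2.cvtColor(g,7)[P[1]-50:P[1]+60:8,P[0]-80:P[0]+90:8])
E
```

```text
t 25.12 tcp [0.6191 0.02   0.2031] F [-0.52 -0.5  -1.  ] w 0.745 grip 0.0
turn(rotvec) [ 0.0028 -0.0007  0.001 ] shift now-axes [-0.0006 -0.0006  0.1181] shift after turn [-0.0005 -0.0003  0.1181] norm 0.118
(array([0.61994101, 0.0200897 , 0.1175399 , 0.00375566, 0.00786797]), 112, np.float64(0.23258952244157505)) [-0.0003  0.001 ]
panel side shift ((-0.9960204615562986, -0.3675257521444557), 1.0368117438422308)
jar 66.7
glass 11.7
pickles 3.8
shaker 37.6
black 10.5
garlicold 49.0
[255.51293906 184.40388988]
[[221 244  77  76  88 101 118 126 150 171 172 172 167 152 153 149 159 125
  120 242 231  86]
 [243 192  76  83  94 105 121 169 173 232 243 243 244 243 230 220 208 188
  157 125 243 102]
 [243  77  85  96 104 116 171 174 243 180 200 201 242 242 243 232 228 211
  189 162 240 223]
 [209  80  86  98 103 125 209 242 212 229 221 222 171 162 242 243 233 228
  208 184 145 243]
 [ 77  86  93 103 113 164 243 219 233 240 224 221 206 161 221 242 240 232
  221 200 169 243]
 [ 78  86  99 104 115 240 242 214 239 239 236 223 179 134 174 243 242 237
  228 211 181 181]
 [ 79  89  98 108 181 237 243 213 234 227 187 156 166 171 129 242 242 240
  231 217 166 175]
 [ 82  94 104 157 189 212 242 206 222 173 165 144 166 123 177 243 241 241
  232 218 126 175]
 [ 83  90 115 159 190 209 240 241 156 163 155 167 133 173 207 242 242 240
  232 220 125 172]
 [128  90 129 161 190 208 224 241 244 155 139 126 144 174 242 242 242 236
  230 218 122 172]
 [242 106 133 157 183 203 222 230 235 241 231 240 233 243 243 242 239 233
  228 212 143 151]
 [243 106 124 152 179 200 214 225 232 238 240 241 243 242 244 239 234 231
  220 208 176  63]
 [211 115  23 150 167 189 207 220 227 234 235 238 238 239 237 234 232 227
  206 102 118  70]
 [113  82   4 147 161 179 199 211 218 226 228 233 233 231 229 228 225 215
  164  22  91  42]]
```

>>> arm_command --rows '[{"fingers": 0.5, "dx": 0, "dy": 0, "dz": -0.04, "ax": 0, "ay": 0, "az": 0}, {"fingers": 0.5, "dx": 0.03, "dy": 0, "dz": -0.02, "ax": 0, "ay": 0, "az": 0}, {"fingers": 0.5, "dx": 0.04, "dy": -0.01, "dz": 0, "ax": 0, "ay": 0, "az": 0}, {"fingers": 0.5, "dx": 0.04, "dy": -0.01, "dz": 0, "ax": 0, "ay": 0, "az": 0}, {"fingers": 0.5, "dx": 0, "dy": 0, "dz": 0, "ax": 0, "ay": 0, "az": 0}, {"fingers": 0.5, "dx": 0, "dy": 0, "dz": 0, "ax": 0, "ay": 0, "az": 0}]'

```text
time_s: 25.67
eef_pos: [0.5043, 0.0284, 0.2617]
tcp_rot: [-0.002, 0.127, 0.992, 0.001]
ft_force: [1.1, 0.1, 0.0]
gripper_width: 0.751
grip_force: 0.0
```

```bash
python3 - <<'E'
from h import *
import pickle
s=cam("side"); s0=pickle.load(open("side0.pkl","rb")); s5=pickle.load(open("s5.pkl","rb"))
for n,a,(u0,u1,v0,v1) in [("jar+shaker",s0,(145,200,240,300)),("glass",s0,(222,262,100,142)),("pickles",s0,(232,265,65,112)),("black",s0,(235,272,255,290)),("scale body front",s5,(175,240,195,245)),("panel",s5,(228,275,185,245))]:
    f_=lambda q:cv2.cvtColor(q["frame"],7)[v0:v1,u0:u1].astype(np.float32); A=f_(a)
    print(n,np.round(cv2.phaseCorrelate(A,f_(s),cv2.createHanningWindow(A.shape[::-1],5))[0],2),cv2.absdiff(A,f_(s)).mean().round(1))
def ln(c): # dark lock button blob
    g=cv2.cvtColor(c["frame"],7)[195:218,235:252]; return g
print(ln(s5)[::2,::2]); print(ln(s)[::2,::2])
E
```

```text
jar+shaker [-0.08  0.08] 35.1
glass [0.1  0.48] 66.1
pickles [-0.77  3.89] 44.7
black [-0.12  0.12] 22.8
scale body front [ 0.49 -0.04] 27.5
panel [-1.03 -0.35] 9.6
[[242 242 243 242 230 189 185 185 188]
 [242 242 242 237 198 184 185 186 188]
 [242 242 240 209 182 185 185 185 194]
 [242 242 227 180 185 186 185 190 205]
 [242 236 186 153 173 185 187 197 188]
 [239 202 119  73 118 178 196 206 131]
 [220 129  70  65 131 188 207 198 105]
 [175 100  63 101 177 201 204 211 187]
 [179 166 144 166 196 186 138 167 207]
 [183 184 184 197 197 153 205 181 165]
 [184 184 193 210 157 190 232 229 193]
 [184 185 201 187 161 227 234 233 213]]
[[200 238 243 242 231 190 186 187 189]
 [233 242 243 238 199 185 187 188 195]
 [242 242 241 209 184 187 187 196 206]
 [243 242 227 180 186 186 190 210 199]
 [243 237 165 145 180 187 200 210 141]
 [240 187  80  77 154 190 211 182  88]
 [215  97  59  94 170 199 216 186  93]
 [161  85  77 147 195 199 200 213 181]
 [179 167 158 186 199 153 150 182 210]
 [185 185 190 201 172 189 222 176 172]
 [185 189 205 190 164 227 234 227 168]
 [184 198 205 154 217 234 234 228 171]]
```

```bash
python3 -c "
from station import workorder
print(workorder.finish_job())"
```

```text
the job is handed in; nothing more can be done
None
```

The job is handed in: the panel is out with the lock button up, the bowl stands on the middle of the platform, the tare key was pressed fully and released, and the garlic sits in the bowl, after about 26 s. The glass and pickle jar were hidden by the arm in the last picture, so I could not confirm they were undisturbed, and the bowl and tare-key touches peaked briefly at about 17–18 N.

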